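# Park a fresh dental model in the free rack bay and shutter it

### The arm

A 6-joint arm with a two-finger parallel gripper is mounted at the origin on the work surface. World frame = base frame: x ahead of the robot, y to its left, z up, the work surface at z = 0. Lengths are in m, angles in degrees, forces in N, time in s.
With the tool pointing down it reaches from about 0.3 to 0.75 m from the base axis. Payload 8.5 kg.
Tool frame: the origin (TCP) lies at the very end of the fingers, on their centre line; the grasp point (between the pads) lies 19 mm behind it; z points along the fingers, y is the direction in which the jaws open and shut (so a half turn about z gives the same grasp; the last joint's range is limited). The gripper opens to 85 mm and grips with 20 to 120 N. Pads are 22 mm wide; open, the fingers measure 114 mm over their backs; the gripper's body (76 mm by 85 mm) begins 54 mm behind the grasp point. The pads swing forward as they close: fully open they stand 13 mm farther back than shut.
Start: joints at [-82.867, 21.807, 74.336, -0, 83.858, -12.336], TCP at [0.183, -0.519, 0.197] pointing down, gripper open.
Joint ranges: [-178.18, 178.18], [-50.72, 133.34], [12.68, 142.11], [-81.47, 261.47], [9.98, 163.14], [-165.26, 165.26]. Speed limits (degrees/s): [136.94, 136.94, 180, 180, 180, 180].

### API

Orientations are given as a 3x3 rotation matrix whose columns are the frame's x, y, z axes.
In Python, from rig import status, vision, env gives the robot as it stands.
- The arm moves only by the tool send_rows, never from a script. Its argument "targets" is a list of rows, each a list of 7 numbers: the shift along the tool's x, y, z in units of 50 mm (1.0 is 50 mm), then the turn, a rotation vector about the tool's x, y, z in units of 8 degrees (1.0 is 8 degrees), then the finger opening in mm, from 0 to 85.4. A call has 1 to 5 rows; each row is the pose to reach, as a shift and turn from the pose commanded when the call began, along the tool's axes at that moment; what a row does not reach only later rows make up. A row lasts 1/8 s, in which the tool goes at most 62.5 mm and 10.7 degrees, less where a joint would pass 70% of its speed; a pose out of reach is approached as far as the arm can. A call with a gripper value outside its range is refused whole. The fingers move at their own pace and stop on an object; "grip_force" is the grip in N (left out, the last holds). Time passes only in rows, so rows that repeat a pose let the fingers close. It gives the time, the measured TCP pose, the force and the opening at its end, in the units of the state.
- status.observe(): the state, without advancing time (a new reading comes with each control period).
- vision.get_image(name): name is "scene" or "side" or "wrist"; returns (picture, depth): 480x640x3 uint8, red, green, blue; 480x640 float32, m along the optical axis (not along the pixel's ray), 0 where there is no reading.
- vision.camera_model(name): a dict with "camera_matrix" (3x3 intrinsics, pixels), "view" (4x4, takes a point from world to camera coordinates); the wrist camera has in their place "T_tool_cam" (4x4, takes a point from camera to tool coordinates, whose origin is the TCP and whose axes are the flange's). Camera axes: x right, y down, z forward; pixel columns grow to the right and rows downward; lengths in m; the calibration is good to about 2 mm. A picture is of the moment at which its call begins: read the wrist's pose just before it. camera_model takes no time and is no camera call.
- env.close_job(): hands the job in, once; it reports no verdict.
Trained networks look in the newest picture that a camera, given by its name, has taken for a name from the list of things; names that differ only in an ending like _2 or _b are one class to them, and where a whole thing is asked for, a point or a joint stands for the part that bears it (a point fixed in the world has none). Each returns a list of dicts, best first, with "p" (0 to 1); they miss things now and then, are a little off and sometimes report something else, mostly with a low value. They report only what shows in the picture. A call takes as long as a camera call.
- vision.masks_of(camera, label): "pixels" (480x640 bool, what is visible of it) and "extent" ([left, top, right, bottom] in pixels, round what is visible of it).
The state is a dict: "time_s": time; "q": joint angles; "qvel": joint speeds; "joint_efforts": joint torques, N m; "position": TCP position; "tool_rot": TCP orientation; "ft_force": force on the tool from outside, world axes, zero at the start; "wrist_torque": the same for the moment, N m; "grip_width": finger opening in m.
Only numpy, scipy, OpenCV 4.12 (cv2) and the standard library are available. Lean on these libraries where they do the work, as an engineer would, in place of code of your own. Each camera call takes 0.05 s, during which the arm holds its last target.

### The job

One of the rack's three bays is free: slide the dental model that stands out on the bench into it, fully home against the back wall, then slide the rack's dust shutter squarely in front of that model. If the shutter is in the way, slide it aside first. The teeth are freshly glued, so keep the model flat on the bench without lifting it, and leave the parked models, the jar, the small die and the scanner wand alone.

Things in the scene. Friction and masses are not known exactly. Their poses are not given: they have to be found in the camera images.
- rack: white fixed rack of three bays, open on top and at the front (its -x side, towards the robot), no floor: models slide on the bench. x points into the bays, y left along the rack. Origin on the bench, where the centre of a model fully home in the middle bay lies; the other bays' home centres are at y = -102 and +102 mm. Back wall's inner face at x = 38 mm, 40 mm high. Place and yaw vary.
- rack_mouth (a point): middle of the middle bay's mouth, on the bench, 60 mm before the rack's origin (rack x = -60 mm), axes as the rack. Here the bay dividers end in round noses; dividers are 8 mm thick and 30 mm high, with middles at rack y = -153, -51, 51 and 153 mm, so each bay is 94 mm wide.
- shutter (a joint): place of the dust shutter along the rack, m: its centre's rack y, -0.106 to 0.106 (-0.102, 0, 0.102: squarely before a bay). Starts anywhere, stays where left, 1.5 N of friction. Metal panel 100 mm wide, 6 mm thick, top at 35 mm, middle plane at rack x = -72 mm, before the divider noses. A bay is clear when the shutter's centre is 100 mm or more from the bay's middle.
- shutter_knob (a point): centre of the shutter's black upright grip post, 16 x 16 mm, standing on the middle of the panel from 35 to 80 mm height (this point is at 60 mm); its sides are parallel to the rack's axes.
- model_center (a point): the model to be parked: an 84 mm wide (own y) x 76 mm deep (own x) x 20 mm high flat-sided grey mounting base with a pale horseshoe of stone teeth up to 45 mm height; 0.25 to 0.5 kg. This point is the centre of the base, 10 mm above the bench. Starts before the rack, to its left or right, turned up to 0.5 rad from the rack's axes.
- parked_a: another model, already parked in one of the bays: an 84 mm wide (own y) x 76 mm deep (own x) x 20 mm high flat-sided grey mounting base with a pale horseshoe of stone teeth up to 45 mm height; 0.25 to 0.5 kg. Origin at the centre of its underside.
- parked_b: a second model already parked in another bay, of the same size. Origin at the centre of its underside. The bay that holds neither parked_a nor parked_b is the free one.
- jar: closed round glass jar, 64 mm diameter, 75 mm high, standing on the bench in front of the rack, on the side opposite the model to be parked. Origin at the centre of its underside.
- die: small round stone die, 34 mm diameter, 36 mm high, standing loose on the bench between the robot and the rack. Origin at the centre of its underside.
- wand: handheld scanner lying level in a low cradle on the bench close to the rack's left end, fixed, nearly parallel to rack x; about 200 mm long (own x from -55 to +140), 50 mm wide, 63 mm high. Origin on the bench, 20 mm to the -x side of the cradle's middle.

How it is judged:
By the outcome, as a careful person would: the job done as asked, in the order asked, and still so for the second after the job is handed in, with the robot touching nothing.
It also fails if it takes over 72 s, if anything falls off the work surface, if the arm or the gripper's body presses on something with over 40 N, if the wrist force passes 120 N, or if a joint passes its speed limit or range.

## Working session

There is one attempt and no reset: what is moved stays moved. The work goes in short steps, Python scripts to look and compute and a tool call to move; the robot and the scene stay as the last step left them, time stands still between calls to the robot, and variables do not carry over. Pictures are saved under pics/ and viewed, and the job is handed in when it is done.

Besides the shell and the picture viewer there is one more tool, called after "Call:" in YAML: its name, and indented under it one key for each argument. send_rows: Moves the arm, as the interface text tells. Its arguments: {"type":"object","properties":{"targets":{"type":"array","items":{"type":"array","items":{"type":"number"}}},"grip_force":{"type":"number"}},"required":["targets"]}

```bash
ls; mkdir -p pics
cat > h.py <<'E'
import numpy as np, cv2
from rig import status, vision, env
def grab(cam,fn=None):
    s=status.observe(); im,d=vision.get_image(cam)
    if fn: cv2.imwrite('pics/'+fn,im[:,:,::-1])
    return s,im,d
def w2c(cam,s=None):
    m=vision.camera_model(cam)
    K=np.array(m['camera_matrix'])
    if 'view' in m: return K,np.array(m['view'])
    T=np.eye(4);T[:3,:3]=s['tool_rot'];T[:3,3]=s['position']
    return K,np.linalg.inv(T@np.array(m['T_tool_cam']))
def cloud(cam,d,s=None):
    K,V=w2c(cam,s)
    v,u=np.mgrid[0:480,0:640]
    P=np.stack([(u-K[0,2])/K[0,0]*d,(v-K[1,2])/K[1,1]*d,d,np.ones_like(d)],-1)
    return (P@np.linalg.inv(V).T)[...,:3]
E
python3 - <<'E'
from h import *
for c in ['scene','side','wrist']:
    s,im,d=grab(c,c+'0.png'); np.save(c+'0.npy',d); print(c,(d>0).mean())
    K,V=w2c(c,s);print(np.linalg.inv(V)[:3,3])
print(s)
E
```

```text
pics
scene 0.99615234375
[ 1.00464182 -0.4788771   0.80989592]
side 0.9958463541666667
[ 0.43744335 -0.67536388  0.49004377]
wrist 0.99595703125
[ 0.25395128 -0.49290979  0.37410018]
{'time_s': 0.1, 'q': array([-8.28679676e+01,  2.18383156e+01,  7.43804498e+01, -6.60501239e-04,
        8.38605491e+01, -1.23340981e+01]), 'qvel': array([ 0.00514746, -0.07053921, -0.18944993, -0.03578861,  0.0942331 ,
       -0.02055378]), 'joint_efforts': array([ 3.36839134e-03, -4.49222839e+01, -2.31655240e+01, -1.96618807e-04,
        3.66001455e-03,  2.67292322e-07]), 'position': array([ 0.18325565, -0.51822679,  0.19646223]), 'tool_rot': array([[ 9.42838264e-01,  3.33250619e-01, -1.83242454e-04],
       [ 3.33250548e-01, -9.42837308e-01,  1.37216497e-03],
       [ 2.84507002e-04, -1.35479528e-03, -9.99999042e-01]]), 'ft_force': array([-0.22729693,  0.72785748,  0.78983383]), 'wrist_torque': array([0.00428045, 0.02976567, 0.0376251 ]), 'grip_width': 0.08575232102719332}
```

View pics/scene0.png

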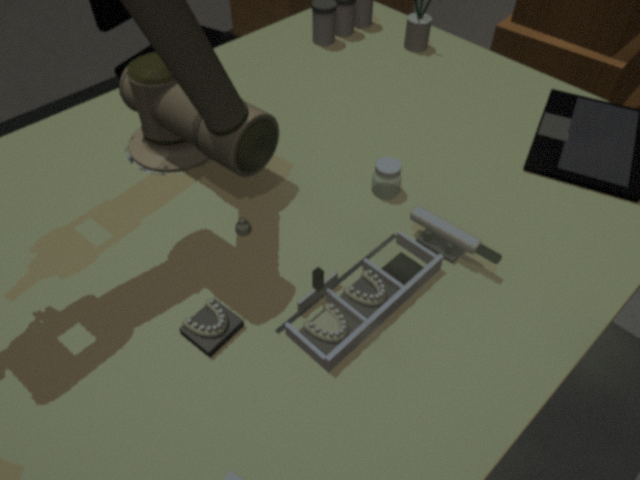

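View pics/side0.png

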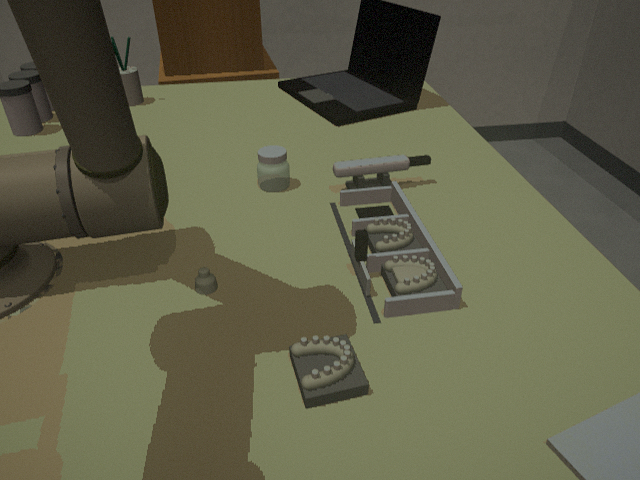

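Run:
```python
from h import *
for c in ['scene','side']:
    s,im,d=grab(c); P=cloud(c,d)
    for l in ['rack','shutter','shutter_knob','model_center','parked_a','jar','die','wand']:
        for r in vision.masks_of(c,l):
            m=np.array(r['pixels']); q=P[m&(d>0)]
            print(c,l,round(r['p'],2),r['extent'],m.sum(),np.median(q,0).round(3) if len(q) else '',q.max(0).round(3),q.min(0).round(3))
```

```text
scene rack 0.77 [278.0, 232.1, 441.4, 372.1] 5822 [ 0.657 -0.036  0.022] [0.706 0.175 0.083] [ 0.557 -0.176 -0.007]
scene shutter 0.77 [295.7, 267.6, 336.9, 314.0] 665 [ 0.585 -0.08   0.031] [ 0.592 -0.026  0.083] [ 0.56  -0.123 -0.003]
scene shutter 0.74 [275.7, 234.2, 440.4, 369.6] 5911 [ 0.657 -0.041  0.022] [0.706 0.175 0.083] [ 0.557 -0.177 -0.006]
scene shutter_knob 0.6 [296.8, 267.7, 339.3, 313.0] 721 [ 0.585 -0.078  0.031] [ 0.595 -0.019  0.083] [ 0.526 -0.123 -0.003]
scene model_center 0.8 [182.8, 299.8, 243.6, 356.6] 2135 [ 0.515 -0.26   0.019] [ 0.547 -0.21   0.044] [ 0.45  -0.302 -0.004]
scene parked_a 0.76 [298.8, 306.1, 360.4, 356.7] 1662 [ 0.657 -0.119  0.029] [ 0.695 -0.064  0.045] [ 0.607 -0.157 -0.003]
scene parked_a 0.61 [340.7, 268.5, 394.3, 316.3] 1503 [ 0.653 -0.013  0.024] [0.693 0.041 0.046] [ 0.603 -0.058 -0.001]
scene jar 0.75 [370.3, 159.4, 402.2, 198.9] 1081 [0.483 0.224 0.051] [0.506 0.339 0.077] [ 0.405  0.206 -0.   ]
scene jar 0.53 [183.7, 300.2, 242.8, 358.9] 2171 [ 0.515 -0.262  0.019] [ 0.547 -0.205  0.044] [ 0.449 -0.302 -0.005]
scene die 0.64 [235.
[... 917 characters left out ...]
.001]
side parked_a 0.98 [363.2, 215.4, 418.5, 253.0] 1511 [ 0.641 -0.014  0.029] [0.689 0.04  0.082] [ 0.586 -0.082 -0.001]
side parked_a 0.96 [382.0, 256.5, 447.7, 295.6] 1909 [ 0.643 -0.119  0.03 ] [ 0.691 -0.067  0.044] [ 0.613 -0.149  0.003]
side jar 0.56 [254.9, 144.1, 290.2, 190.2] 1381 [0.469 0.217 0.046] [0.507 0.364 0.077] [ 0.436  0.205 -0.002]
side die 0.93 [193.4, 267.2, 217.7, 293.4] 478 [ 0.35  -0.075  0.018] [ 0.365 -0.026  0.037] [ 0.333 -0.085 -0.001]
side wand 0.84 [335.3, 155.0, 431.6, 188.7] 1948 [0.661 0.186 0.051] [0.792 0.336 0.066] [ 0.581  0.145 -0.002]
side wand 0.47 [332.8, 179.0, 465.2, 319.6] 6596 [ 0.643 -0.066  0.024] [0.727 0.195 0.082] [ 0.569 -0.177 -0.002]
```

```bash
cat >> h.py <<'E'
def rackfit(P,d,guess):
    # guess x,y,yaw ; fit model of wall/divider tops by distance-of-points
    from scipy.optimize import least_squares
    return None
E
python3 - <<'E'
from h import *
for c in ['scene','side']:
    s,im,d=grab(c); P=cloud(c,d)
    r=vision.masks_of(c,'model_center')[0]; m=np.array(r['pixels'])&(d>0); q=P[m]
    top=q[(q[:,2]>.015)&(q[:,2]<.024)]; allq=q[(q[:,2]>.008)]
    for n,a in (('top',top),('all',allq)):
        rect=cv2.minAreaRect((a[:,:2]*1000).astype(np.float32)); print(c,n,len(a),rect)
    r=vision.masks_of(c,'rack')[0]; 
    X=P.reshape(-1,3); ok=(d.ravel()>0)&(X[:,0]>.54)&(X[:,0]<.75)&(X[:,1]>-.2)&(X[:,1]<.17)
    X=X[ok]
    bk=X[(X[:,2]>.037)&(X[:,2]<.0425)&(X[:,0]>.66)]
    for _ in range(3):
        vx,vy,x0,y0=cv2.fitLine((bk[:,:2]*1000).astype(np.float32),cv2.DIST_HUBER,0,.1,.1).ravel()
        nd=(bk[:,0]*1000-x0)*vy-(bk[:,1]*1000-y0)*vx; bk=bk[abs(nd)<8]
    t=(bk[:,0]*1000-x0)*vx+(bk[:,1]*1000-y0)*vy
    print(c,'back',len(bk),np.degrees(np.arctan2(vy,vx)),x0,y0,t.min(),t.max(),np.percentile(nd,[1,50,99]))
    k=X[(X[:,2]>.06)&(X[:,2]<.083)&(X[:,1]<0)]
    print(c,'knob',len(k),k.min(0),k.max(0),np.median(k,0))
    g=vision.masks_of(c,'jar')[0]; q=P[np.array(g['pixels'])&(d>0)]; q=q[(q[:,2]>.02)&(q[:,2]<.08)&(q[:,1]<.3)];print('jar',q.min(0),q.max(0))
    g=vision.masks_of(c,'wand')[0]; q=P[np.array(g['pixels'])&(d>0)]; q=q[(q[:,2]>.02)&(q[:,2]<.08)];print('wand',q.min(0),q.max(0),cv2.minAreaRect((q[:,:2]*1000).astype(np.float32)))
E
```

```text
scene top 1107 ((504.38916015625, -255.75621032714844), (77.63864135742188, 84.43880462646484), 7.282578945159912)
scene all 1995 ((504.8335266113281, -255.86712646484375), (78.51885223388672, 84.7560043334961), 7.231324672698975)
scene back 806 -88.49064 696.4112 -22.549612 -171.0016346633395 143.3960669530961 [-5.16588341  0.06059074  5.35585017]
scene knob 137 [ 0.57367604 -0.08157325  0.06010454] [ 0.59110506 -0.06347976  0.08295181] [ 0.58557264 -0.07670542  0.07623872]
jar [0.44517949 0.20511501 0.02005564] [0.50506709 0.26741369 0.07753893]
wand [0.58601876 0.14535851 0.02001245] [0.77890203 0.21466272 0.06719687] ((682.918212890625, 180.2003631591797), (193.51022338867188, 65.9078598022461), 2.160662889480591)
side top 1903 ((502.40399169921875, -256.7582702636719), (76.47164916992188, 85.3298568725586), 7.565672874450684)
side all 3962 ((502.2678527832031, -256.85107421875), (76.72613525390625, 85.52828979492188), 7.51186990737915)
side back 795 -88.458626 693.0458 -35.92725 -182.27224025283715 130.48614061951386 [-5.8729529   0.04649191  4.49730335]
side knob 207 [ 0.57175478 -0.08272013  0.06001298] [ 0.588252   -0.06535821  0.08214145] [ 0.57903828 -0.07939067  0.07479279]
jar [0.43978653 0.20385356 0.02010661] [0.50067941 0.26980076 0.07732208]
wand [0.5812491  0.14372427 0.02011468] [0.77503769 0.21479783 0.06487723] ((677.1014404296875, 195.28724670410156), (189.28265380859375, 59.9667854309082), 18.398435592651367)
```

```bash
cat >> h.py <<'E'
from scipy.spatial.transform import Rotation as Ro
O=np.array([.6517,-.0105]); RY=np.radians(1.53)
def r2w(x,y): # rack mm -> world m
    c,s_=np.cos(RY),np.sin(RY); return O+np.array([c*x-s_*y,s_*x+c*y])/1000
def w2r(p):
    c,s_=np.cos(RY),np.sin(RY); v=(np.asarray(p)[...,:2]-O)*1000
    return np.stack([c*v[...,0]+s_*v[...,1],-s_*v[...,0]+c*v[...,1]],-1)
def tgt(x,y,z,ydeg):
    """tool down, tool y axis at world yaw ydeg; prints row shift/turn"""
    s=status.observe(); R=s['tool_rot']; a=np.radians(ydeg)
    ty=np.array([np.cos(a),np.sin(a),0]); tz=np.array([0,0,-1.]); G=np.stack([np.cross(ty,tz),ty,tz],1)
    sh=R.T@(np.array([x,y,z])-s['position'])/.05; rv=Ro.from_matrix(R.T@G).as_rotvec(degrees=True)/8
    print('row',sh.round(3).tolist(),rv.round(3).tolist(),'now',s['time_s'],s['position'].round(4),'yaw',np.degrees(np.arctan2(R[1,1],R[0,1])).round(2),'q',s['q'].round(1),'f',s['ft_force'].round(1),'w',s['grip_width'])
E
python3 -c "
from h import *
tgt(.503,-.256,.2,7.3)"
```

```text
row [7.778, -2.819, -0.059] [-0.0, -0.0, -9.729] now 1.55 [ 0.1833 -0.5185  0.197 ] yaw -70.53 q [-82.9  21.8  74.3  -0.   83.9 -12.3] f [ 0.  -0.  -0.2] w 0.08523531307608291
```

View pics/wrist0.png

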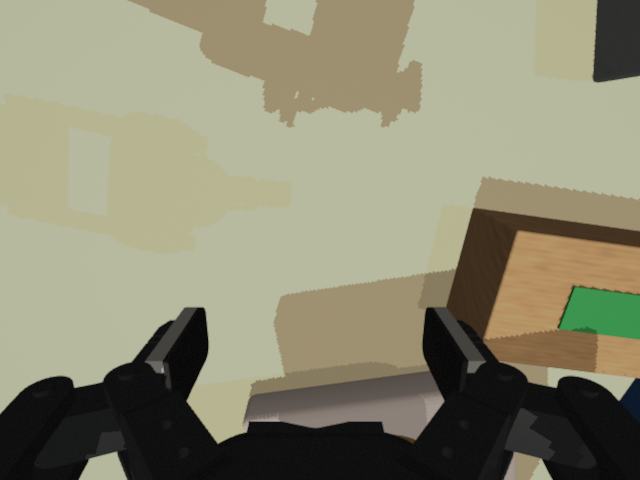

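Call:
send_rows:
  targets:
    - [2.0,-0.7,-0.5,0,0,-2.0,85.4]
    - [4.0,-1.4,-0.5,0,0,-4.0,85.4]
    - [6.0,-2.1,-0.5,0,0,-6.0,85.4]
    - [7.778,-2.819,-0.5,0,0,-8.0,85.4]
    - [7.778,-2.819,-0.5,0,0,-9.729,85.4]

```text
time_s: 2.17
position: [0.4253, -0.3207, 0.2203]
tool_rot: [[0.284, 0.959, 0.0], [0.959, -0.284, -0.0], [-0.0, 0.0, -1.0]]
ft_force: [0.5, -1.3, -0.6]
grip_width: 0.0853
```

Call:
send_rows:
  targets:
    - [0,0,0,0,0,0,85.4]

```text
time_s: 2.3
position: [0.4264, -0.3193, 0.2203]
tool_rot: [[0.282, 0.959, 0.001], [0.959, -0.282, 0.0], [0.0, 0.001, -1.0]]
ft_force: [-0.4, -0.6, -1.2]
grip_width: 0.0853
```

```bash
python3 -c "
from h import *
tgt(.503,-.256,.2,7.3)"
```

```text
row [1.647, 1.112, 0.406] [0.004, -0.001, -2.962] now 2.3 [ 0.4264 -0.3193  0.2203] yaw -16.4 q [-49.6  19.1  74.6   0.   86.3 -33.2] f [-0.4 -0.6 -1.2] w 0.08526942857523062
```

Call:
send_rows:
  targets:
    - [0.8,0.5,0.2,0,0,-1.2,85.4]
    - [1.647,1.112,0.4,0,0,-2.4,85.4]
    - [1.647,1.112,0.4,0,0,-2.962,85.4]
    - [1.647,1.112,0.4,0,0,-2.962,85.4]
    - [1.647,1.112,0.4,0,0,-2.962,85.4]

```text
time_s: 2.92
position: [0.5004, -0.2603, 0.2003]
tool_rot: [[-0.116, 0.993, 0.0], [0.993, 0.116, -0.0], [-0.0, 0.0, -1.0]]
ft_force: [0.2, -0.1, -0.1]
grip_width: 0.0849
```

Run:
```python
from h import *
tgt(.503,-.256,.2,7.3)
s,im,d=grab('wrist','wrist1.png'); P=cloud('wrist',d,s)
for l in ['model_center']:
  for r in vision.masks_of('wrist',l)[:1]:
    q=P[np.array(r['pixels'])&(d>0)]; print(r['p'],r['extent'])
    for lo,hi in((.015,.024),(.008,.05)):
        a=q[(q[:,2]>lo)&(q[:,2]<hi)]; print(len(a),cv2.minAreaRect((a[:,:2]*1000).astype(np.float32)))
    print(np.percentile(q[:,2],[1,50,99]))
```

```text
row [0.079, 0.061, 0.005] [0.0, 0.002, -0.077] now 2.925 [ 0.5004 -0.2603  0.2003] yaw 6.68 q [-39.5  23.1  71.7  -0.   85.2 -46.2] f [ 0.2 -0.1 -0.1] w 0.08486651428863173
0.67 [282.1, 157.2, 355.7, 246.0]
3796 ((502.8026428222656, -253.38352966308594), (75.44332122802734, 83.9118423461914), 7.314683437347412)
6425 ((502.58367919921875, -253.36148071289062), (75.9023666381836, 83.99383544921875), 7.291696071624756)
[0.01763263 0.02127603 0.04328632]
```

View pics/wrist1.png

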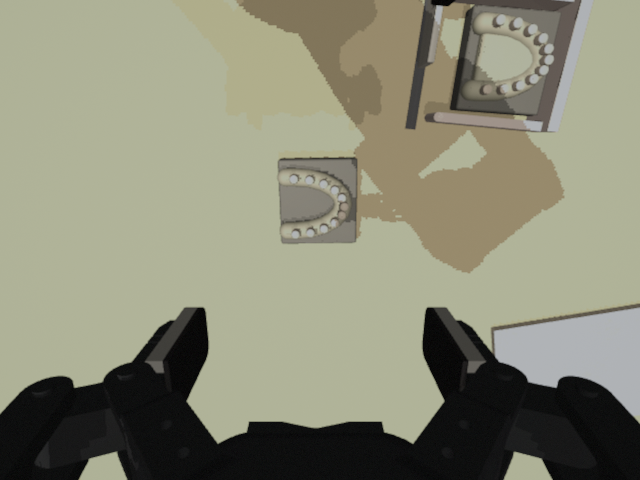

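Run:
```python
from h import *
tgt(.503,-.2548,.06,7.3)
```

```text
row [0.101, 0.061, 2.806] [0.001, 0.002, -0.071] now 3.025 [ 0.5005 -0.2601  0.2003] yaw 6.73 q [-39.5  23.1  71.7  -0.   85.2 -46.2] f [ 0.1  0.4 -0.6] w 0.08548310975630337
```

Call:
send_rows:
  targets:
    - [0.101,0.061,1.0,0,0,-0.071,85.4]
    - [0.101,0.061,2.0,0,0,-0.071,85.4]
    - [0.101,0.061,2.8,0,0,-0.071,85.4]
    - [0.101,0.061,2.8,0,0,-0.071,85.4]

```text
time_s: 3.52
position: [0.502, -0.2535, 0.0582]
tool_rot: [[-0.128, 0.992, -0.004], [0.992, 0.128, 0.003], [0.004, -0.004, -1.0]]
ft_force: [-0.1, 0.3, 0.5]
grip_width: 0.0853
```

Run:
```python
from h import *
tgt(.503,-.2548,.0,7.3)
s,im,d=grab('wrist','wrist2.png')
s,im,d=grab('side','side2.png')
```

```text
row [-0.032, 0.021, 1.163] [-0.027, -0.028, 0.008] now 3.525 [ 0.502  -0.2535  0.0582] yaw 7.36 q [-38.9  31.   83.8  -0.   65.5 -46.2] f [-0.1  0.3  0.5] w 0.08526213873159262
```

View pics/wrist2.png

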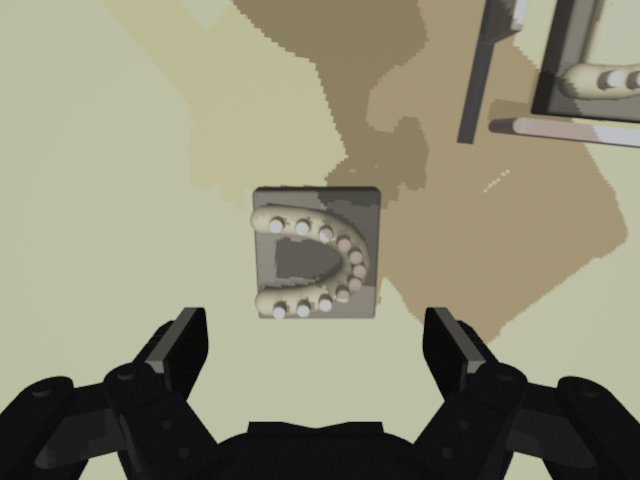

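View pics/side2.png

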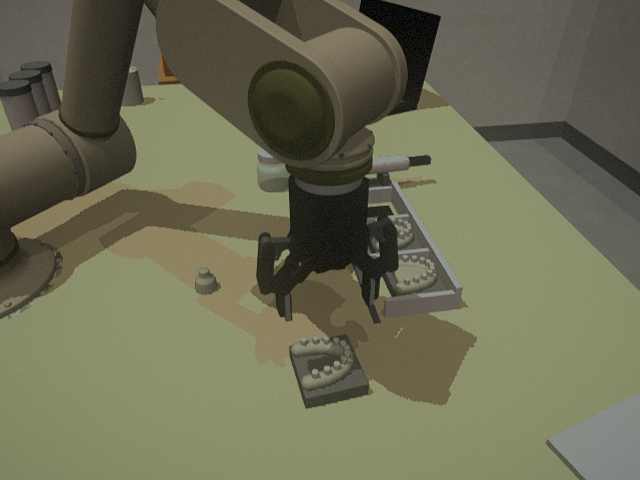

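Run:
```python
from h import *
tgt(.503,-.2545,.0,7.3)
s,im,d=grab('wrist'); P=cloud('wrist',d,s)
L=(P-s['position'])@s['tool_rot']*1000
for (a,b,c,e) in ((300,370,150,210),(300,370,425,480)):
    q=L[a:b,c:e][d[a:b,c:e]<.25]; q=q[q[:,2]>-35]; print(len(q),q.min(0).round(1),q.max(0).round(1))
    t=q[q[:,2]>q[:,2].max()-3]; print(t.min(0),t.max(0))
```

```text
row [0.01, -0.019, 1.231] [0.009, 0.01, 0.012] now 3.625 [ 0.5039 -0.2548  0.0615] yaw 7.4 q [-38.8  30.7  83.6  -0.   65.6 -46.2] f [-0.5 -0.   0.6] w 0.0856179460237821Traceback (most recent call last):
  File "<stdin>", line 6, in <module>
    return umr_minimum(a, axis, None, out, keepdims, initial, where)
ValueError: zero-size array to reduction operation minimum which has no identity
```

Call:
send_rows:
  targets:
    - [0,-0.01,0.4,0,0,0,85.4]
    - [0,-0.015,0.8,0,0,0,85.4]
    - [0,-0.015,1.18,0,0,0,85.4]
    - [0,-0.015,1.18,0,0,0,85.4]

```text
time_s: 4.18
position: [0.5029, -0.2544, 0.0019]
tool_rot: [[-0.129, 0.992, 0.001], [0.992, 0.129, -0.0], [-0.0, 0.0, -1.0]]
ft_force: [-0.2, 1.0, -0.3]
grip_width: 0.0855
```

Run:
```python
from h import *
tgt(.503,-.2545,-.006,7.3)
s,im,d=grab('side','side3.png')
s,im,d=grab('wrist','wrist3.png')
tgt(.503,-.2545,-.006,7.3)
```

```text
row [-0.002, 0.001, 0.157] [0.003, 0.004, 0.017] now 4.175 [ 0.5029 -0.2544  0.0019] yaw 7.43 q [-38.9  35.3  87.1  -0.   57.6 -46.3] f [-0.2  1.  -0.3] w 0.08552757561317638
row [0.007, -0.009, 0.175] [0.014, 0.014, 0.018] now 4.275 [ 0.5035 -0.2548  0.0028] yaw 7.44 q [-38.9  35.2  87.1   0.   57.6 -46.3] f [-0.6  0.5  0.2] w 0.08533328921601796
```

View pics/side3.png

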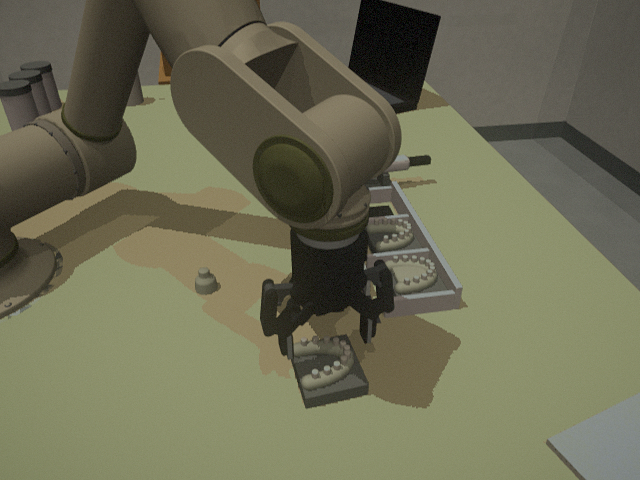

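View pics/wrist3.png

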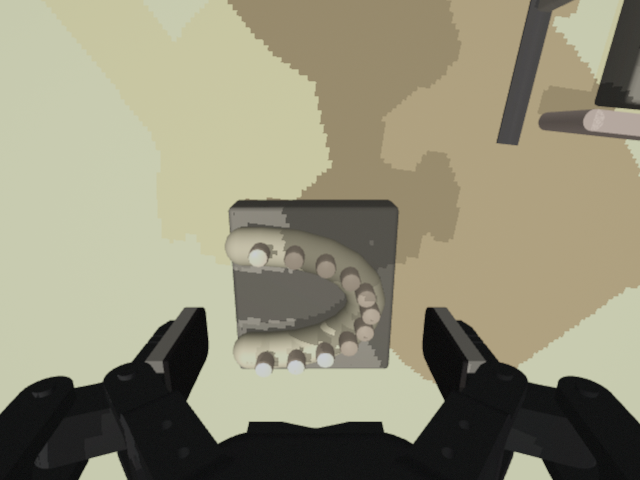

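Run:
```python
from h import *
s=status.observe()
for c in ['side','wrist']:
    K,V=w2c(c,s); print(K[0,0])
    R=s['tool_rot'];p=s['position']
    for off in ([0,-.0425,-.013],[0,.0425,-.013],[0,-.0425,-.032],[0,0,0],[0,.0425,-.05]):
        w=p+R@np.array(off); cc=V@np.r_[w,1]; u=K@cc[:3]; print(c,off,w.round(3),(u[:2]/u[2]).round(0),cc[2].round(3))
m=vision.camera_model('wrist');print(m['T_tool_cam'])
s,im,d=grab('wrist')
for uv in ((200,315),(200,330),(180,350),(430,320),(320,220),(320,150),(100,300),(320,440)): print(uv,d[uv[1],uv[0]])
```

```text
512.7421130996279
side [0, -0.0425, -0.013] [ 0.461 -0.26   0.016] [293. 372.] 0.608
side [0, 0.0425, -0.013] [ 0.546 -0.249  0.016] [361. 357.] 0.626
side [0, -0.0425, -0.032] [ 0.461 -0.26   0.035] [293. 361.] 0.598
side [0, 0, 0] [ 0.503 -0.255  0.003] [328. 372.] 0.624
side [0, 0.0425, -0.05] [ 0.545 -0.249  0.053] [362. 335.] 0.606
369.2737314467456
wrist [0, -0.0425, -0.013] [ 0.461 -0.26   0.016] [228. 291.] 0.18
wrist [0, 0.0425, -0.013] [ 0.546 -0.249  0.016] [403. 291.] 0.18
wrist [0, -0.0425, -0.032] [ 0.461 -0.26   0.035] [219. 309.] 0.161
wrist [0, 0, 0] [ 0.503 -0.255  0.003] [316. 281.] 0.192
wrist [0, 0.0425, -0.05] [ 0.545 -0.249  0.053] [425. 331.] 0.144
[[-1.66151952e-04 -9.55587484e-01 -2.94707537e-01  7.58277873e-02]
 [ 9.99999985e-01 -1.71965038e-04 -6.19024352e-06 -2.97568158e-04]
 [-4.47640736e-05 -2.94707534e-01  9.55587499e-01 -1.77618086e-01]
 [ 0.00000000e+00  0.00000000e+00  0.00000000e+00  1.00000000e+00]]
(200, 315) 0.13692282
(200, 330) 0.13655794
(180, 350) 0.11633293
(430, 320) 0.13689087
(320, 220) 0.16429749
(320, 150) 0.1742796
(100, 300) 0.19685912
(320, 440) 0.079715684
```

Run:
```python
from h import *
im=cv2.imread('pics/side3.png')[230:430,230:430]
cv2.imwrite('pics/side3z.png',cv2.convertScaleAbs(cv2.resize(im,(600,600),interpolation=cv2.INTER_CUBIC),alpha=1.6,beta=10))
im=cv2.imread('pics/wrist3.png')[280:480,100:540]
cv2.imwrite('pics/wrist3z.png',cv2.convertScaleAbs(cv2.resize(im,(800,364),interpolation=cv2.INTER_CUBIC),alpha=2,beta=30))
```

```text
(no output)
```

View pics/side3z.png

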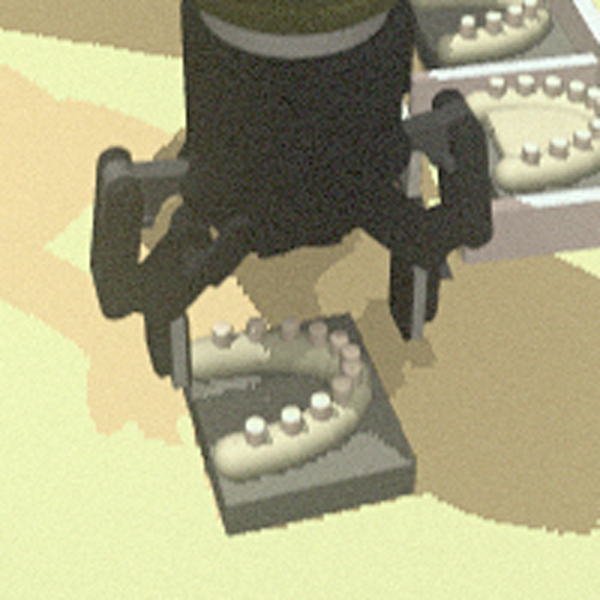

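View pics/wrist3z.png

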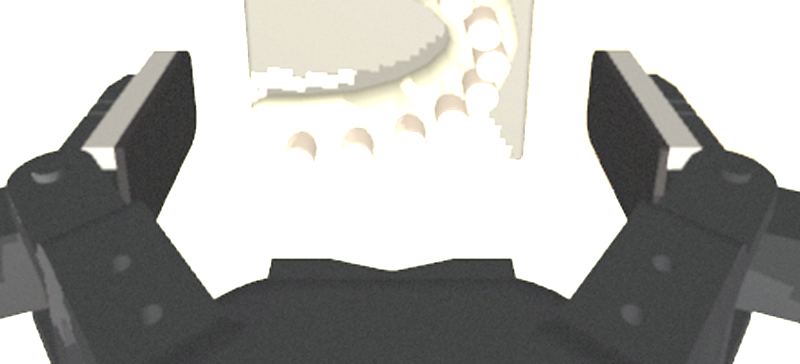

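Run:
```python
from h import *
for c in ['side','scene']:
    s,im,d=grab(c,c+'4.png'); P=cloud(c,d)
    p=s['position'];R=s['tool_rot']; L=(P-p)@R*1000
    m=(d>0)&(abs(L[...,0])<30)&(abs(L[...,1])>36)&(abs(L[...,1])<75)&(L[...,2]<-30)&(L[...,2]>-90)
    for sg in (-1,1):
        q=L[m&(np.sign(L[...,1])==sg)]
        if len(q): print(c,sg,len(q),np.percentile(q,[1,99],axis=0).round(1).tolist(),'lowest',q[np.argsort(-q[:,2])[:5]].round(0).tolist())
    b=L[(d>0)&(abs(L[...,0])<50)&(abs(L[...,1])<36)&(L[...,2]<-60)&(L[...,2]>-140)]
    if len(b): print('body',len(b),np.percentile(b,[1,99],axis=0).round(1).tolist())
print(p)
```

```text
side -1 321 [[-14.2, -57.7, -89.4], [2.6, -43.1, -47.5]] lowest [[-27.0, -37.0, -30.0], [-28.0, -36.0, -31.0], [20.0, -37.0, -32.0], [-3.0, -50.0, -47.0], [-11.0, -50.0, -50.0]]
side 1 385 [[-13.6, 41.7, -89.3], [9.5, 56.0, -49.0]] lowest [[5.0, 42.0, -47.0], [-3.0, 42.0, -49.0], [-7.0, 42.0, -49.0], [-10.0, 42.0, -49.0], [-5.0, 43.0, -49.0]]
body 1420 [[-21.6, -35.8, -139.8], [8.5, 35.1, -106.7]]
scene -1 154 [[-12.9, -48.1, -87.4], [8.1, -40.3, -46.0]] lowest [[4.0, -44.0, -43.0], [-8.0, -42.0, -46.0], [2.0, -43.0, -46.0], [8.0, -42.0, -47.0], [5.0, -41.0, -47.0]]
scene 1 103 [[-13.0, 44.3, -89.3], [3.9, 58.2, -48.4]] lowest [[-10.0, 51.0, -48.0], [-7.0, 51.0, -48.0], [-11.0, 50.0, -50.0], [-12.0, 49.0, -52.0], [-11.0, 50.0, -52.0]]
body 191 [[-21.0, -32.1, -139.8], [16.6, 35.7, -106.4]]
[ 0.5033381  -0.25465828  0.00258773]
```

Call:
send_rows:
  targets:
    - [0,0,0.14,0,0,0,85.4]
    - [0,0,0.24,0,0,0,85.4]
    - [0,0,0.28,0,0,0,85.4]

```text
time_s: 4.8
position: [0.5025, -0.254, -0.0134]
tool_rot: [[-0.13, 0.992, -0.001], [0.992, 0.13, 0.001], [0.001, -0.001, -1.0]]
ft_force: [-0.1, 0.4, 0.7]
grip_width: 0.0852
```

Call:
send_rows:
  targets:
    - [0,0,0.05,0,0,0,85.4]

```text
time_s: 4.92
position: [0.5027, -0.2541, -0.0156]
tool_rot: [[-0.13, 0.992, -0.0], [0.992, 0.13, 0.0], [0.0, -0.0, -1.0]]
ft_force: [0.0, 0.2, 0.4]
grip_width: 0.0855
```

Call:
send_rows:
  targets:
    - [0,0,0.05,0,0,0,85.4]

```text
time_s: 5.05
position: [0.5027, -0.2541, -0.018]
tool_rot: [[-0.13, 0.992, 0.0], [0.992, 0.13, 0.0], [0.0, 0.0, -1.0]]
ft_force: [0.4, -0.4, 0.0]
grip_width: 0.0851
```

Call:
send_rows:
  targets:
    - [0,0,0.12,0,0,0,85.4]
    - [0,0,0.22,0,0,0,85.4]
    - [0,0,0.22,0,0,0,85.4]

```text
time_s: 5.42
position: [0.5024, -0.254, -0.0294]
tool_rot: [[-0.13, 0.992, -0.001], [0.992, 0.13, 0.001], [0.001, -0.001, -1.0]]
ft_force: [0.1, 0.3, 0.5]
grip_width: 0.0849
```

Run:
```python
from h import *
tgt(.503,-.2545,-.042,7.3)
s,im,d=grab('side','side5.png'); P=cloud('side',d)
L=(P-s['position'])@s['tool_rot']*1000
im=im[230:430,230:430,::-1]
cv2.imwrite('pics/side5z.png',cv2.convertScaleAbs(cv2.resize(im,(600,600),interpolation=cv2.INTER_CUBIC),alpha=1.6,beta=10))
for sg in (-1,1):
    m=(d>0)&(abs(L[...,0])<14)&(L[...,1]*sg>41)&(L[...,1]*sg<60)&(L[...,2]<-40)&(L[...,2]>-90)
    q=L[m]; print(sg,len(q),np.percentile(q,[1,99],axis=0).round(1).tolist())
```

```text
row [-0.012, 0.01, 0.252] [-0.005, -0.005, 0.018] now 5.425 [ 0.5024 -0.254  -0.0294] yaw 7.45 q [-38.9  37.9  88.6  -0.   53.6 -46.3] f [0.1 0.3 0.5] w 0.08492248773353364
-1 281 [[-13.5, -57.4, -89.2], [2.8, -43.2, -49.6]]
1 337 [[-13.5, 41.8, -88.9], [8.8, 55.6, -49.3]]
```

View pics/side5z.png

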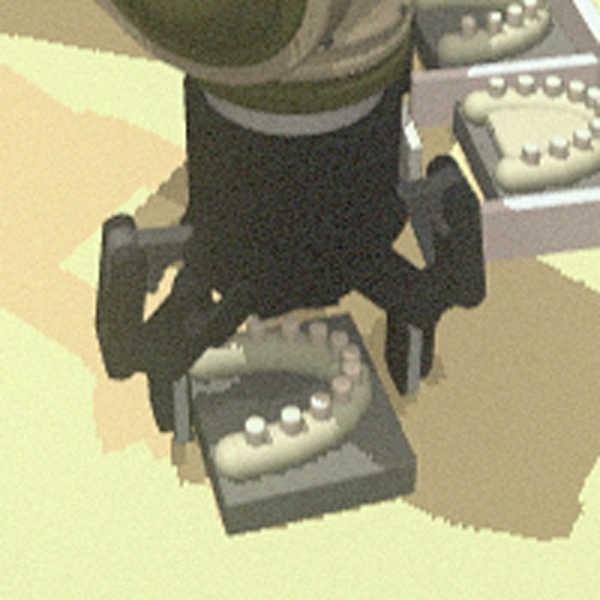

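Call:
send_rows:
  targets:
    - [0,0,0.12,0,0,0,85.4]
    - [0,0,0.23,0,0,0,85.4]
    - [0,0,0.23,0,0,0,85.4]

```text
time_s: 5.85
position: [0.5024, -0.2539, -0.0409]
tool_rot: [[-0.13, 0.992, -0.001], [0.992, 0.13, 0.001], [0.001, -0.001, -1.0]]
ft_force: [0.5, -0.9, 0.1]
grip_width: 0.0855
```

Call:
send_rows:
  targets:
    - [0,0,0,0,0,0,78]
    - [0,0,0,0,0,0,74]
    - [0,0,0,0,0,0,70]
    - [0,0,0,0,0,0,70]
  grip_force: 25

```text
time_s: 6.35
position: [0.5027, -0.2542, -0.0401]
tool_rot: [[-0.13, 0.992, 0.0], [0.992, 0.13, -0.0], [-0.0, 0.0, -1.0]]
ft_force: [-1.1, 0.2, 4.4]
grip_width: 0.0754
```

Run:
```python
from h import *
tgt(*r2w(-150,-230),-.041,1.53)
s,im,d=grab('wrist','wrist6.png')
s,im,d=grab('side','side6.png')
im=im[230:430,230:430,::-1]
cv2.imwrite('pics/side6z.png',cv2.convertScaleAbs(cv2.resize(im,(600,600),interpolation=cv2.INTER_CUBIC),alpha=1.6,beta=10))
```

```text
row [0.18, 0.128, 0.018] [0.001, 0.002, 0.74] now 6.35 [ 0.5027 -0.2542 -0.0401] yaw 7.45 q [-38.9  38.9  89.   -0.   52.1 -46.3] f [-1.1  0.2  4.4] w 0.07536555927731582
```

View pics/side6z.png

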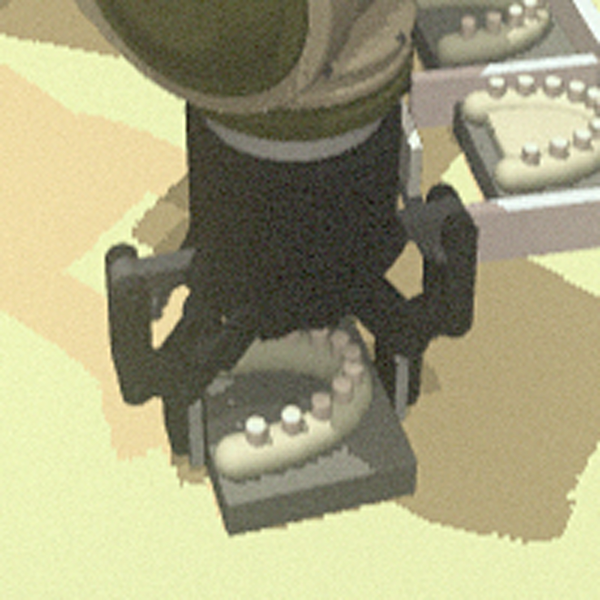

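View pics/wrist6.png

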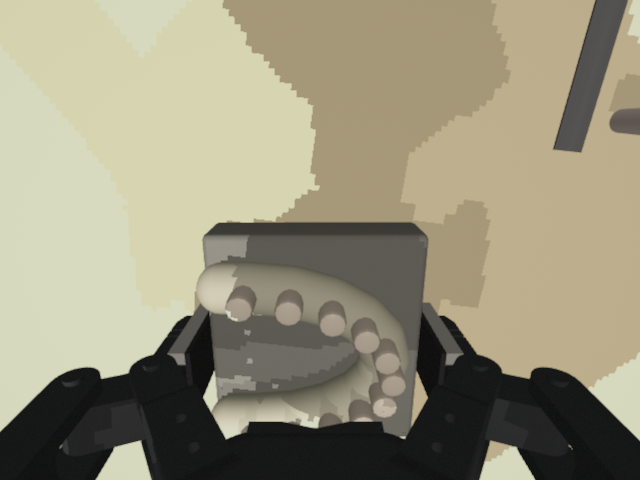

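Run:
```python
from h import *
print(w2r([.5027,-.2542]))
for p in [(-155,-220),(-155,-120),(-155,0),(-155,102)]: print(p,r2w(*p)); tgt(*r2w(*p),-.0405,1.53)
```

```text
[-155.4537575  -239.63476225]
(-155, -220) [ 0.50262934 -0.23456012]
row [0.389, 0.049, 0.007] [0.001, 0.002, 0.74] now 6.45 [ 0.5027 -0.2542 -0.0401] yaw 7.45 q [-38.9  38.9  89.   -0.   52.1 -46.3] f [-1.6 -0.   5.8] w 0.07512753317701679
(-155, -120) [ 0.4999593  -0.13459577]
row [2.379, 0.255, 0.007] [0.001, 0.002, 0.74] now 6.45 [ 0.5027 -0.2542 -0.0401] yaw 7.45 q [-38.9  38.9  89.   -0.   52.1 -46.3] f [-1.6 -0.   5.8] w 0.07512753317701679
(-155, 0) [ 0.49675526 -0.01463856]
row [4.766, 0.503, 0.006] [0.001, 0.002, 0.74] now 6.45 [ 0.5027 -0.2542 -0.0401] yaw 7.45 q [-38.9  38.9  89.   -0.   52.1 -46.3] f [-1.6 -0.   5.8] w 0.07512753317701679
(-155, 102) [0.49403182 0.08732508]
row [6.795, 0.713, 0.006] [0.001, 0.002, 0.74] now 6.45 [ 0.5027 -0.2542 -0.0401] yaw 7.45 q [-38.9  38.9  89.   -0.   52.1 -46.3] f [-1.6 -0.   5.8] w 0.07512753317701679
```

Call:
send_rows:
  targets:
    - [0.2,0.02,0,0,0,0.2,70]
    - [0.6,0.06,0,0,0,0.45,70]
    - [1.0,0.11,0,0,0,0.74,70]
    - [1.4,0.152,0,0,0,0.74,70]
    - [1.7,0.185,0,0,0,0.74,70]

```text
time_s: 7.08
position: [0.5012, -0.1681, -0.0401]
tool_rot: [[-0.028, 1.0, 0.001], [1.0, 0.028, -0.001], [-0.001, 0.001, -1.0]]
ft_force: [0.6, -3.8, 5.4]
grip_width: 0.0756
```

Run:
```python
from h import *
s,im,d=grab('side','side7.png')
tgt(*r2w(-155,102),-.0405,1.53); print(w2r(s['position']))
```

```text
row [5.077, 0.006, 0.008] [0.003, -0.0, 0.012] now 7.125 [ 0.501  -0.1665 -0.0401] yaw 1.62 q [-31.3  36.6  94.9   0.   48.5 -32.9] f [0.5 4.2 4.8] w 0.07543080627209692
[-154.69450541 -153.52838831]
```

View pics/side7.png

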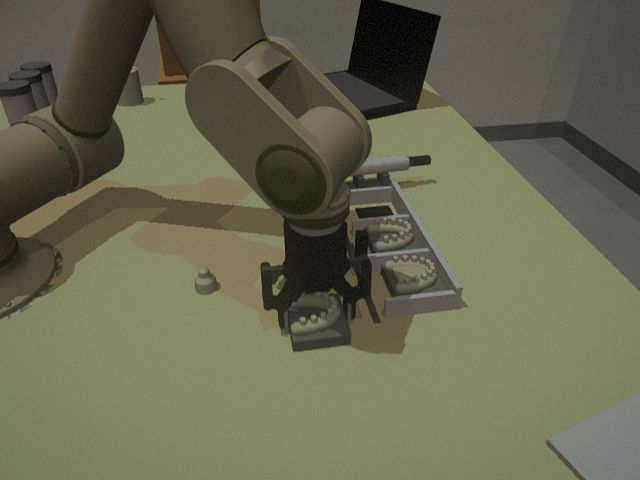

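Call:
send_rows:
  targets:
    - [0.3,0,0,0,0,0,70]
    - [0.75,0,0,0,0,0,70]
    - [1.25,0,0,0,0,0,70]
    - [1.75,0,0,0,0,0,70]
    - [2.25,0,0,0,0,0,70]

```text
time_s: 7.75
position: [0.4981, -0.0556, -0.0401]
tool_rot: [[-0.027, 1.0, 0.001], [1.0, 0.027, -0.001], [-0.001, 0.001, -1.0]]
ft_force: [0.7, -5.1, 7.1]
grip_width: 0.0755
```

Call:
send_rows:
  targets:
    - [0.5,0,0,0,0,0,70]
    - [1.0,0,0,0,0,0,70]
    - [1.5,0,0,0,0,0,70]
    - [2.0,0,0,0,0,0,70]
    - [2.4,0,0,0,0,0,70]

```text
time_s: 8.38
position: [0.4946, 0.0646, -0.0401]
tool_rot: [[-0.027, 1.0, 0.0], [1.0, 0.027, -0.0], [-0.0, 0.0, -1.0]]
ft_force: [0.6, -4.9, 7.0]
grip_width: 0.0752
```

Call:
send_rows:
  targets:
    - [0.2,0,0,0,0,0,70]
    - [0.3,0,0,0,0,0,70]
    - [0.3,0,0,0,0,0,70]

```text
time_s: 8.75
position: [0.4941, 0.0797, -0.0401]
tool_rot: [[-0.028, 1.0, 0.0], [1.0, 0.028, 0.001], [0.001, 0.0, -1.0]]
ft_force: [0.7, 1.9, 7.0]
grip_width: 0.0752
```

Run:
```python
from h import *
tgt(*r2w(-155,102),-.0405,1.53); 
for c in ('wrist','side','scene'):
    s,im,d=grab(c,c+'8.png'); P=cloud(c,d,s); np.save(c+'8P.npy',P); print(w2r(s['position']))
```

```text
row [0.152, 0.003, 0.007] [0.002, -0.004, 0.006] now 8.75 [ 0.4941  0.0797 -0.0401] yaw 1.58 q [-4.4 34.9 99.4  0.1 45.6 -6. ] f [0.7 1.9 7. ] w 0.07523496296323506
[-155.1258047   94.3816654]
[-155.13753608   94.36612043]
[-155.12576703   94.36999624]
```

View pics/wrist8.png

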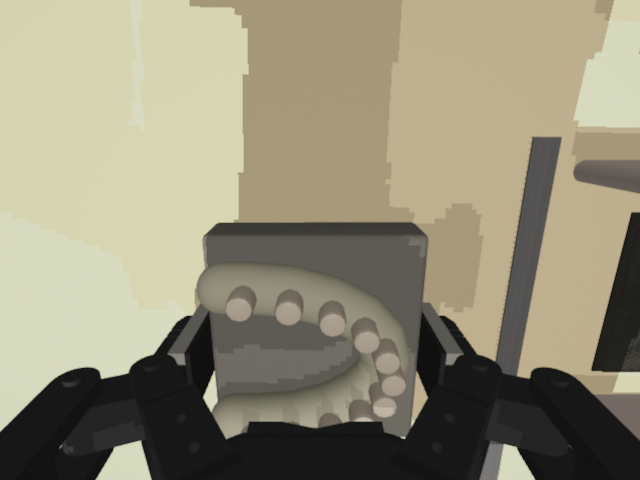

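View pics/scene8.png

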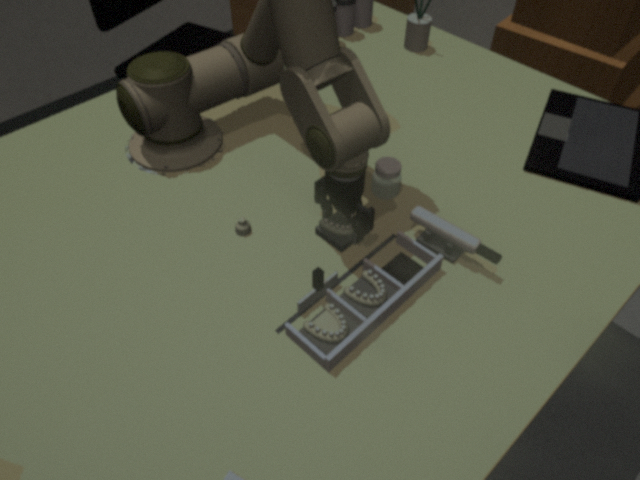

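View pics/side8.png

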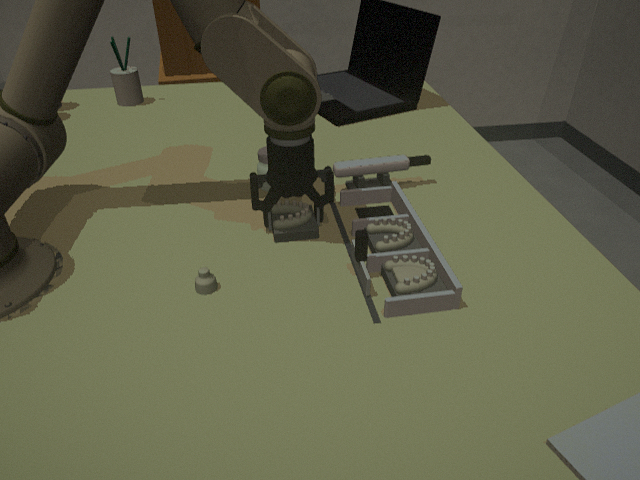

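Run:
```python
from h import *
for c in ('side','scene','wrist'):
    P=np.load(c+'8P.npy'); r=w2r(P); z=P[...,2]*1000
    X,Y=r[...,0],r[...,1]
    m=(abs(X+72)<3)&(Y>40)&(Y<150); print(c,'strip z',m.sum(),np.percentile(z[m],[5,50,95]).round(1) if m.any() else '')
    m=(abs(X+88)<4)&(Y>40)&(Y<150); print(c,'bench z',m.sum(),np.percentile(z[m],[5,50,95]).round(1) if m.any() else '')
    m=(abs(X-0)<15)&(abs(Y-102)<30)&(z<10); print(c,'bay z',m.sum(),np.percentile(z[m],[5,50,95]).round(1) if m.any() else '')
    # divider tops z 27-32
    for y0 in (-153,-51,51,153):
        m=(X>-45)&(X<25)&(abs(Y-y0)<12)&(z>26.5)&(z<33)
        if m.sum()>5: print(c,'div',y0,m.sum(),Y[m].min().round(1),np.median(Y[m]).round(1),Y[m].max().round(1))
    m=(z>37)&(z<42.5)&(X>25)&(X<60)&(abs(Y)<150)
    if m.sum()>5: print(c,'back',m.sum(),np.percentile(X[m],[2,50,98]).round(1),[np.median(X[m&(abs(Y-a)<30)]).round(1) for a in (-120,0,120)])
    m=(z>26.5)&(z<33)&(X<-30)&(X>-68)
    if m.sum()>5: print(c,'nose minx',np.percentile(X[m],[1,3,5]))
    m=(z>12)&(z<24)&(X>-200)&(X<-110)&(Y>40)&(Y<160); print(c,'model',m.sum(),np.percentile(X[m],[1,99]).round(1),np.percentile(Y[m],[1,99]).round(1))
```

```text
side strip z 110 [-0.7  0.8  2.4]
side bench z 252 [ -1.2   0.8 105.4]
side bay z 140 [-0.9  0.6  2.2]
side div -153 292 -158.5 -153.9 -147.2
side div -51 209 -57.7 -51.8 -45.5
side div 51 136 45.3 50.2 57.8
side div 153 139 146.3 151.0 161.7
side back 738 [36.1 40.7 46.4] [np.float64(40.8), np.float64(40.7), np.float64(40.2)]
side nose minx [-60.71110262 -59.80054981 -58.55775266]
side model 695 [-198.5 -113.9] [ 48.6 126.3]
scene strip z 113 [-2.9 -0.5  1.8]
scene bench z 407 [ -2.7  59.  106.3]
scene bay z 343 [-2.8 -0.6  1.9]
scene div -153 183 -157.0 -152.6 -147.1
scene div -51 163 -56.3 -50.9 -45.2
scene div 51 139 45.8 51.3 56.5
scene div 153 132 147.4 152.5 159.3
scene back 795 [27.4 44.3 49.3] [np.float64(43.9), np.float64(44.2), np.float64(44.6)]
scene nose minx [-67.84239219 -67.4612237  -65.15930812]
scene model 573 [-193.1 -112.8] [ 49.6 121.1]
wrist strip z 2803 [0.5 1.5 2.4]
wrist bench z 5634 [-0.1  1.3 75.5]
wrist bay z 0 
wrist nose minx [-62.20301892 -62.00090976 -61.72706337]
wrist model 23196 [-194.1 -116.5] [ 59.2 136.8]
```

Run:
```python
from h import *
P=np.load('wrist8P.npy'); r=w2r(P); z=P[...,2]*1000;X,Y=r[...,0],r[...,1]
m=(z>15)&(z<35)&(X>-65)&(X<-40)&(Y>130)&(Y<170); print(m.sum(),Y[m].min(),Y[m].max(),X[m].min())
m=(z>12)&(z<24)&(X>-185)&(X<-125)&(Y>90)&(Y<160); 
for a in (-180,-165,-145,-130):
    k=m&(abs(X-a)<5); print(a,np.percentile(Y[k],[99,99.8]))
```

```text
926 151.42528685492667 159.59919707816326 -62.589400340698816
-180 [136.7527496  136.94925984]
-165 [136.81917303 136.94366427]
-145 [136.85269623 136.9989433 ]
-130 [136.85916731 137.00799674]
```

Call:
send_rows:
  targets:
    - [0.17,0,0,0,0,0,70]
    - [0.17,0.2,0,0,0,0,70]
    - [0.17,0.5,0,0,0,0,70]
    - [0.17,0.8,0,0,0,0,70]
    - [0.17,0.8,0,0,0,0,70]

```text
time_s: 9.52
position: [0.5346, 0.0891, -0.0401]
tool_rot: [[-0.027, 1.0, 0.001], [1.0, 0.027, 0.001], [0.001, 0.001, -1.0]]
ft_force: [2.2, 1.9, 6.3]
grip_width: 0.0754
```

Run:
```python
from h import *
s,im,d=grab('wrist','wrist9.png');P=cloud('wrist',d,s); print(w2r(s['position']))
r=w2r(P); z=P[...,2]*1000;X,Y=r[...,0],r[...,1]
for a,b in((-65,-50),(-50,-30),(-30,0),(0,25)):
    m=(z>15)&(z<35)&(X>a)&(X<b)&(Y>138)&(Y<170)
    if m.any(): print('div',a,m.sum(),Y[m].min(),Y[m].max(),'top',np.percentile(Y[m&(z>28)],[1,50,99]))
m=(z>12)&(z<24)&(X>-150)&(X<-70)&(Y>90)&(Y<160); 
for a in (-140,-125,-105,-90):
    k=m&(abs(X-a)<5); print(a,np.percentile(Y[k],[99,99.8]))
tgt(*r2w(-30,102),-.0405,1.53)
```

```text
[-114.4416592   102.68172916]
div -65 1696 151.5150619269477 159.7977106047643 top [151.66555848 155.90348371 159.63002974]
div -50 2336 151.42555754760787 159.824631226587 top [151.56998639 155.81699123 159.65581588]
div -30 1402 151.39990105516316 159.80680081244287 top [151.57967183 155.61974395 159.61343997]
-140 [145.05127054 145.19632703]
-125 [145.08473594 145.20493108]
-105 [145.09812032 145.26111654]
-90 [145.10572256 145.21841153]
row [-0.014, 1.689, 0.011] [0.011, -0.005, 0.001] now 9.575 [ 0.5346  0.0891 -0.0401] yaw 1.54 q [-3.1 37.5 92.7  0.1 49.8 -4.7] f [5.  1.2 6.4] w 0.07518184055780171
```

View pics/wrist9.png

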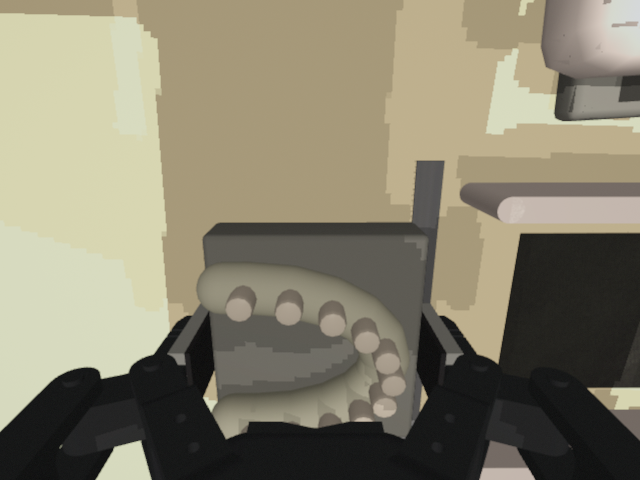

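Call:
send_rows:
  targets:
    - [0.01,0.2,0,0,0,0,70]
    - [0.01,0.5,0,0,0,0,70]
    - [0.01,0.8,0,0,0,0,70]
    - [0.01,1.1,0,0,0,0,70]

```text
time_s: 10.07
position: [0.5871, 0.0912, -0.0402]
tool_rot: [[-0.027, 1.0, -0.004], [1.0, 0.027, 0.001], [0.001, -0.004, -1.0]]
ft_force: [-7.8, -0.0, 12.5]
grip_width: 0.075
```

Run:
```python
from h import *
s,im,d=grab('wrist','wrist10.png');P=cloud('wrist',d,s); print(w2r(s['position']))
s,im,d=grab('scene','scene10.png')
im=im[200:350,280:480,::-1]
cv2.imwrite('pics/scene10z.png',cv2.convertScaleAbs(cv2.resize(im,(800,600),interpolation=cv2.INTER_CUBIC),alpha=1.6,beta=10))
tgt(*r2w(-30,102),-.0405,1.53)
r=w2r(P); z=P[...,2]*1000;X,Y=r[...,0],r[...,1]
m=(z>15)&(z<35)&(X>-50)&(X<20)&(Y>148.5)&(Y<170); print(Y[m].min())
m=(z>12)&(z<24)&(X>-85)&(X<-25)&(Y>90)&(Y<149);print(np.percentile(Y[m],99.5))
```

```text
[-61.83267481 103.3870583 ]
row [-0.024, 0.587, 0.008] [0.006, -0.005, 0.001] now 10.175 [ 0.5896  0.0911 -0.0401] yaw 1.54 q [-2.6 41.1 83.2  0.1 55.6 -4.2] f [2.6 0.  5.1] w 0.07557624202620417
151.2491700787693
145.8467316513872
```

View pics/wrist10.png

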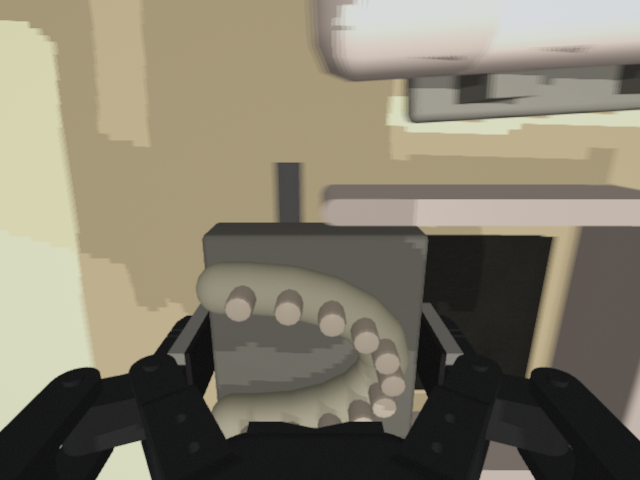

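View pics/scene10z.png

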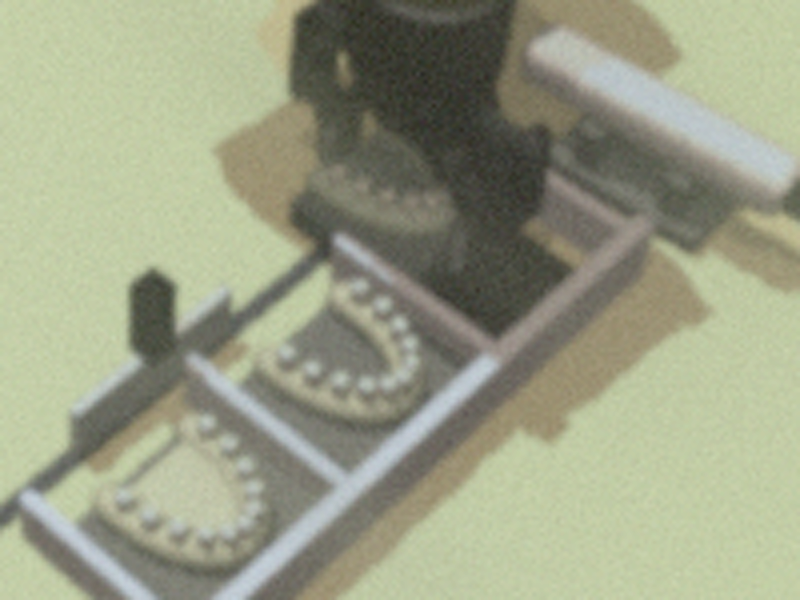

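Call:
send_rows:
  targets:
    - [0,0.2,0,0,0,0,70]
    - [0,0.4,0,0,0,0,70]
    - [0,0.54,0,0,0,0,70]
    - [0,0.54,0,0,0,0,70]

```text
time_s: 10.68
position: [0.6153, 0.0919, -0.0402]
tool_rot: [[-0.027, 1.0, -0.001], [1.0, 0.027, 0.001], [0.001, -0.001, -1.0]]
ft_force: [-1.5, 0.2, 7.9]
grip_width: 0.0756
```

Run:
```python
from h import *
s,im,d=grab('wrist','wrist11.png');P=cloud('wrist',d,s); print(w2r(s['position']))
tgt(*r2w(-30,102),-.0405,1.53)
r=w2r(P); z=P[...,2]*1000;X,Y=r[...,0],r[...,1]
m=(z>30)&(z<43)&(X>20)&(X<60)&(Y>80)&(Y<149); print(X[m].min() if m.any() else 0, np.percentile(X[m],[2,50]))
```

```text
[-33.6798129  103.33314909]
row [-0.026, 0.073, 0.007] [-0.007, -0.005, 0.004] now 10.725 [ 0.6153  0.0919 -0.0402] yaw 1.56 q [-2.4 43.  78.6  0.  58.5 -4. ] f [-2.2  1.1  8.2] w 0.07521144768626693
35.43929840070068 [36.34472889 38.11864637]
```

View pics/wrist11.png

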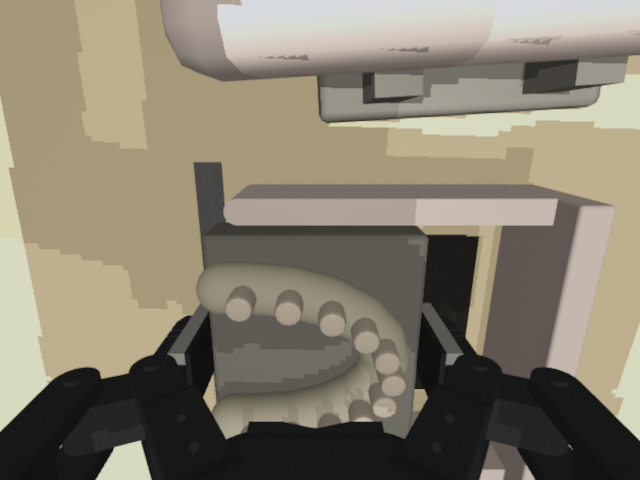

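Call:
send_rows:
  targets:
    - [0,0,0,0,0,0,80]
    - [0,0,0,0,0,0,85.4]
    - [0,0,0,0,0,0,85.4]
    - [0,0,0,0,0,0,85.4]

```text
time_s: 11.22
position: [0.6158, 0.0911, -0.0405]
tool_rot: [[-0.027, 1.0, -0.0], [1.0, 0.027, 0.0], [0.0, -0.0, -1.0]]
ft_force: [-0.1, 0.7, 0.2]
grip_width: 0.0854
```

Call:
send_rows:
  targets:
    - [0,0,-0.15,0,0,0,85.4]
    - [0,0,-0.5,0,0,0,85.4]
    - [0,0,-1.0,0,0,0,85.4]
    - [0,0,-1.6,0,0,0,85.4]
    - [0,0,-2.0,0,0,0,85.4]

```text
time_s: 11.85
position: [0.6165, 0.091, 0.0626]
tool_rot: [[-0.027, 1.0, 0.003], [1.0, 0.027, -0.0], [-0.0, 0.003, -1.0]]
ft_force: [-0.3, -0.2, -0.3]
grip_width: 0.0852
```

Run:
```python
from h import *
s,im,d=grab('wrist','wrist12.png');P=cloud('wrist',d,s); print(w2r(s['position']))
tgt(*r2w(-130,102),.06,1.53)
r=w2r(P); z=P[...,2]*1000;X,Y=r[...,0],r[...,1]
m=(z>15)&(z<24)&(X>-85)&(X<30)&(Y>57)&(Y<149.5)
for rr in vision.masks_of('wrist','model_center'): 
    k=np.array(rr['pixels']); kk=k&(z>12)&(z<46); print(rr['p'],rr['extent'],cv2.minAreaRect(r[kk].astype(np.float32)))
```

```text
[-32.43142208 102.44802188]
row [-0.008, -1.975, 0.085] [0.049, 0.003, 0.0] now 11.9 [0.6177 0.091  0.0649] yaw 1.53 q [-2.5 35.5 73.2  0.  70.8 -4. ] f [1.5 0.2 2.4] w 0.08542396250330972
0.83 [248.0, 183.8, 376.7, 314.0] ((-33.78532409667969, 103.71806335449219), (76.3692855834961, 84.63971710205078), 0.2277628779411316)
0.64 [243.5, 147.4, 463.2, 441.1] ((-12.713985443115234, 58.674476623535156), (205.40969848632812, 122.3911361694336), 88.4614028930664)
0.43 [300.5, 337.8, 412.7, 431.5] ((-2.9284019470214844, 3.6243858337402344), (76.77641296386719, 80.84278869628906), 0.7554012537002563)
```

View pics/wrist12.png

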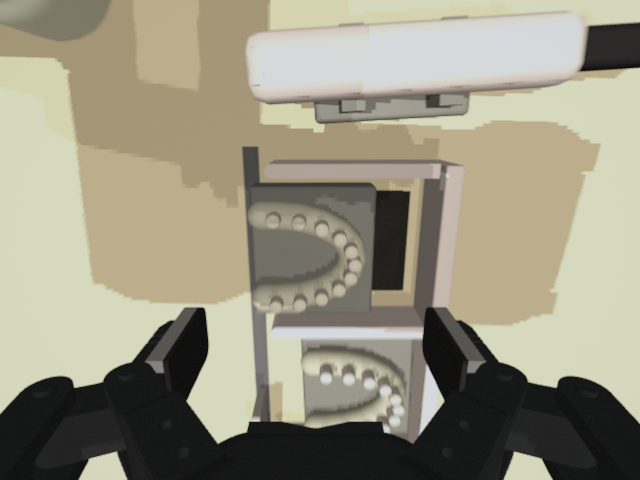

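Call:
send_rows:
  targets:
    - [0,-0.6,0,0,0,0,85.4]
    - [0,-1.3,0,0,0,0,60]
    - [0,-1.98,0,0,0,0,30]
    - [0,-1.98,0,0,0,0,0]
    - [0,-1.98,0.4,0,0,0,0]

```text
time_s: 12.58
position: [0.5185, 0.0883, 0.0405]
tool_rot: [[-0.027, 1.0, 0.004], [1.0, 0.027, -0.0], [-0.0, 0.004, -1.0]]
ft_force: [0.5, -0.5, -0.0]
grip_width: 0.0123
```

Call:
send_rows:
  targets:
    - [0,0,0.2,0,0,0,0]
    - [0,0,0.4,0,0,0,0]
    - [0,0,0.4,0,0,0,0]

```text
time_s: 12.95
position: [0.5169, 0.0884, 0.019]
tool_rot: [[-0.027, 1.0, -0.001], [1.0, 0.027, 0.0], [0.0, -0.001, -1.0]]
ft_force: [0.3, 1.1, 0.7]
grip_width: -0.0
```

Run:
```python
from h import *
tgt(*r2w(-110,103),-.03,1.53)
for c in ('side','scene'):
    s,im,d=grab(c,c+'13.png'); P=cloud(c,d)
    L=(P-s['position'])@s['tool_rot']*1000
    m=(d>0)&(abs(L[...,0])<20)&(abs(L[...,1])<35)&(L[...,2]<-15)&(L[...,2]>-75); q=L[m]; print(c,len(q),np.percentile(q,[1,99],axis=0).round(1).tolist())
```

```text
row [0.011, 0.444, 0.979] [-0.009, -0.001, -0.0] now 12.95 [0.5169 0.0884 0.019 ] yaw 1.53 q [-3.2 31.  92.7  0.  56.5 -4.8] f [0.3 1.1 0.7] w -2.4585164083486557e-05
side 312 [[-14.6, -14.3, -74.3], [0.8, 12.3, -36.6]]
scene 174 [[-14.6, -12.2, -73.8], [4.1, 15.9, -35.5]]
```

View pics/side13.png

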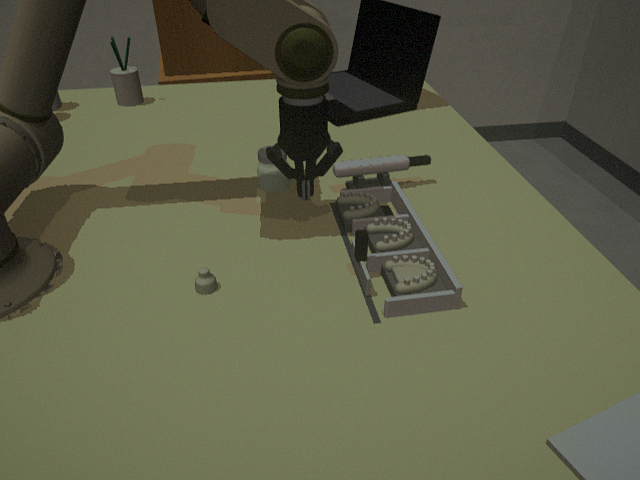

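Call:
send_rows:
  targets:
    - [0.01,0,0.3,0,0,0,0]
    - [0.01,0,0.6,0,0,0,0]
    - [0.01,0,0.85,0,0,0,0]
    - [0.01,0,0.95,0,0,0,0]

```text
time_s: 13.55
position: [0.5165, 0.0889, -0.0291]
tool_rot: [[-0.027, 1.0, -0.002], [1.0, 0.027, 0.0], [0.0, -0.002, -1.0]]
ft_force: [-0.7, -0.0, 0.1]
grip_width: 0.0003
```

Run:
```python
from h import *
tgt(*r2w(-54,103),-.0285,1.53);s=status.observe(); print(w2r(s['position']))
```

```text
row [0.001, 1.57, -0.014] [-0.012, -0.001, -0.001] now 13.55 [ 0.5165  0.0889 -0.0291] yaw 1.52 q [-3.2 35.3 95.   0.  49.8 -4.7] f [-0.7 -0.   0.1] w 0.00031796391209884355
[-132.50936114  102.97160641]
```

Call:
send_rows:
  targets:
    - [0,0.35,0,0,0,0,0]
    - [0,0.7,0,0,0,0,0]
    - [0,0.9,0,0,0,0,0]
    - [0,1.05,0,0,0,0,0]
    - [0,1.2,0,0,0,0,0]

```text
time_s: 14.18
position: [0.5766, 0.0906, -0.028]
tool_rot: [[-0.027, 1.0, -0.001], [1.0, 0.027, 0.0], [0.0, -0.001, -1.0]]
ft_force: [-1.8, -0.4, 0.7]
grip_width: 0.0001
```

Call:
send_rows:
  targets:
    - [0,0.1,0,0,0,0,0]
    - [0,0.2,0,0,0,0,0]
    - [0,0.2,0,0,0,0,0]

```text
time_s: 14.55
position: [0.5875, 0.0907, -0.0279]
tool_rot: [[-0.027, 1.0, 0.001], [1.0, 0.027, 0.0], [-0.0, 0.001, -1.0]]
ft_force: [-0.0, -0.3, 0.3]
grip_width: 0.0
```

Run:
```python
from h import *
tgt(*r2w(-54,103),-.0285,1.53)
s,im,d=grab('wrist','wrist14.png');P=cloud('wrist',d,s); print(w2r(s['position']))
```

```text
row [0.002, 0.149, 0.013] [0.007, 0.0, -0.001] now 14.55 [ 0.5875  0.0907 -0.0279] yaw 1.52 q [-2.6 40.  83.2  0.  56.8 -4.1] f [-0.  -0.3  0.3] w 4.0888614818694164e-05
[-61.44896902 102.89790374]
```

View pics/wrist14.png

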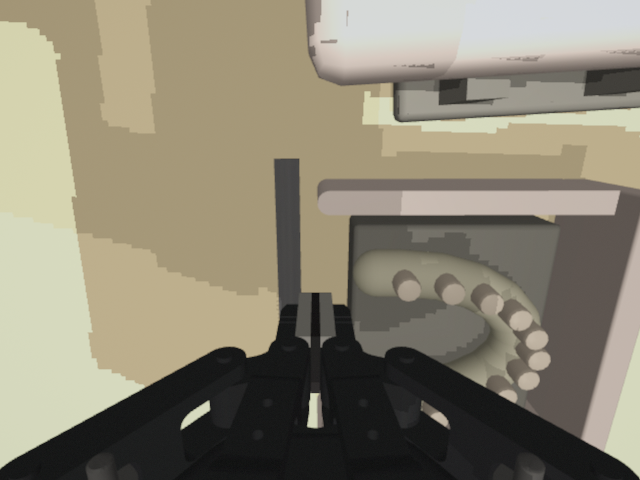

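Call:
send_rows:
  targets:
    - [0,0.05,0,0,0,0,0]
    - [0,0.08,0,0,0,0,0]

```text
time_s: 14.85
position: [0.5907, 0.0909, -0.0279]
tool_rot: [[-0.027, 1.0, -0.001], [1.0, 0.027, -0.0], [0.0, -0.001, -1.0]]
ft_force: [-2.0, 0.3, 0.9]
grip_width: -0.0002
```

Call:
send_rows:
  targets:
    - [0,0.04,0,0,0,0,0]
    - [0,0.04,0,0,0,0,0]

```text
time_s: 15.1
position: [0.5932, 0.0909, -0.0279]
tool_rot: [[-0.027, 1.0, 0.0], [1.0, 0.027, 0.0], [0.0, 0.0, -1.0]]
ft_force: [-2.1, -0.3, 1.2]
grip_width: -0.0004
```

Call:
send_rows:
  targets:
    - [0,0.04,0,0,0,0,0]
    - [0,0.04,0,0,0,0,0]

```text
time_s: 15.35
position: [0.5951, 0.091, -0.0279]
tool_rot: [[-0.027, 1.0, 0.0], [1.0, 0.027, 0.0], [0.0, 0.0, -1.0]]
ft_force: [-1.7, 0.3, 0.5]
grip_width: -0.0
```

Call:
send_rows:
  targets:
    - [0,0.03,0,0,0,0,0]
    - [0,0.03,0,0,0,0,0]

```text
time_s: 15.6
position: [0.5966, 0.091, -0.0279]
tool_rot: [[-0.027, 1.0, 0.0], [1.0, 0.027, 0.0], [0.0, 0.0, -1.0]]
ft_force: [-1.9, -0.3, 1.0]
grip_width: 0.0002
```

Call:
send_rows:
  targets:
    - [0,0.03,0,0,0,0,0]
    - [0,0.03,0,0,0,0,0]

```text
time_s: 15.85
position: [0.5967, 0.091, -0.028]
tool_rot: [[-0.027, 1.0, -0.003], [1.0, 0.027, -0.0], [-0.0, -0.003, -1.0]]
ft_force: [-6.6, -1.2, 5.0]
grip_width: -0.0001
```

Call:
send_rows:
  targets:
    - [0,0.02,0,0,0,0,0]
    - [0,0.02,0,0,0,0,0]

```text
time_s: 16.1
position: [0.5967, 0.091, -0.028]
tool_rot: [[-0.027, 1.0, -0.005], [1.0, 0.027, -0.0], [-0.0, -0.005, -1.0]]
ft_force: [-11.3, -1.3, 7.1]
grip_width: 0.0
```

Call:
send_rows:
  targets:
    - [0,-0.1,0,0,0,0,0]
    - [0,-0.4,0,0,0,0,0]
    - [0,-0.9,0,0,0,0,0]
    - [0,-1.4,-0.3,0,0,0,0]
    - [0,-1.4,-0.9,0,0,0,0]

```text
time_s: 16.73
position: [0.5272, 0.0893, 0.0169]
tool_rot: [[-0.027, 1.0, -0.003], [1.0, 0.027, 0.0], [0.0, -0.003, -1.0]]
ft_force: [0.9, -0.1, -0.1]
grip_width: -0.0001
```

Call:
send_rows:
  targets:
    - [0,0,-0.6,0,0,0,0]
    - [0,0,-1.2,0,0,0,0]
    - [0,0,-1.2,0,0,0,0]

```text
time_s: 17.1
position: [0.5306, 0.0892, 0.0791]
tool_rot: [[-0.027, 1.0, 0.006], [1.0, 0.027, -0.0], [-0.0, 0.006, -1.0]]
ft_force: [0.1, 0.4, 1.0]
grip_width: -0.0002
```

Run:
```python
from h import *
s,im,d=grab('wrist','wrist15.png');P=cloud('wrist',d,s); print(w2r(s['position']))
r=w2r(P); z=P[...,2]*1000
for rr in vision.masks_of('wrist','model_center'): 
    k=np.array(rr['pixels']); kk=k&(z>12)&(z<46); print(rr['p'],rr['extent'],cv2.minAreaRect(r[kk].astype(np.float32)))
for c in ('side','scene'):
    s,im,d=grab(c,c+'15.png');P=cloud(c,d,s);r=w2r(P); z=P[...,2]*1000
    cv2.imwrite(f'pics/{c}15z.png',cv2.convertScaleAbs(cv2.resize(im[150:350,260:500,::-1],(720,600),interpolation=cv2.INTER_CUBIC),alpha=1.6,beta=10))
    for rr in vision.masks_of(c,'model_center'): 
        k=np.array(rr['pixels']); kk=k&(z>12)&(z<46); print(c,rr['p'],rr['extent'],cv2.minAreaRect(r[kk].astype(np.float32)))
    m=(z>60)&(z<84)&(abs(r[...,0]+72)<15)&(abs(r[...,1]+61)<20); print('knob',m.sum(),r[m].min(0),r[m].max(0))
tgt(*r2w(-130,-106),.065,1.53)
tgt(*r2w(-72,-106),.065,1.53)
```

```text
[-118.4138882   102.85960537]
0.55 [423.0, 181.7, 555.4, 303.0] ((-0.8064079284667969, 101.83404541015625), (77.66677856445312, 88.18312072753906), 0.05969732999801636)
side 0.65 [355.8, 186.5, 403.5, 219.1] ((-2.1224403381347656, 108.658935546875), (76.32103729248047, 87.9063491821289), 0.2864709496498108)
knob 208 [-81.54504324 -70.36129434] [-65.32125426 -53.23885106]
scene 0.74 [381.2, 245.9, 430.4, 286.0] ((1.2819023132324219, 101.806640625), (95.68622589111328, 77.36111450195312), 89.94223022460938)
knob 140 [-77.96750457 -69.93374396] [-61.86698469 -52.04256107]
row [-4.179, -0.192, 0.223] [-0.011, -0.001, -0.001] now 17.4 [0.5286 0.0892 0.0762] yaw 1.52 q [-3.1 27.4 87.1  0.  65.6 -4.6] f [-0.  -0.   0.6] w 0.00011002175698841734
row [-4.179, 0.968, 0.222] [-0.011, -0.001, -0.001] now 17.4 [0.5286 0.0892 0.0762] yaw 1.52 q [-3.1 27.4 87.1  0.  65.6 -4.6] f [-0.  -0.   0.6] w 0.00011002175698841734
```

View pics/scene15z.png

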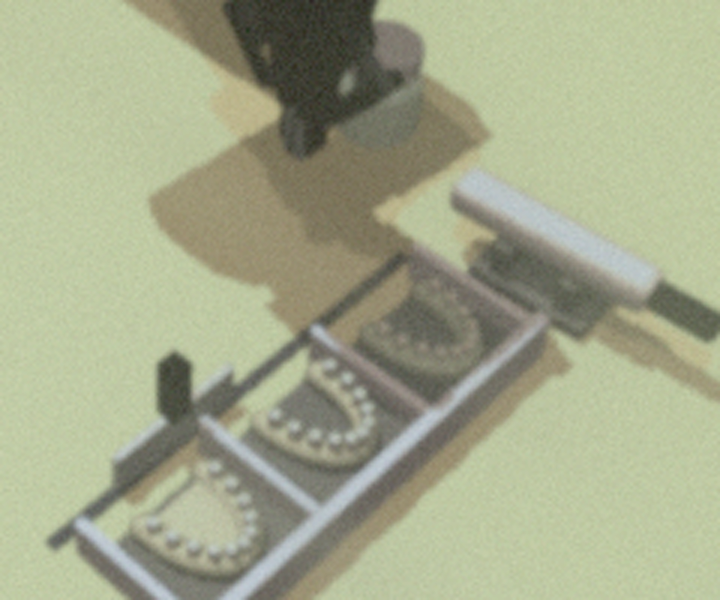

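View pics/wrist15.png

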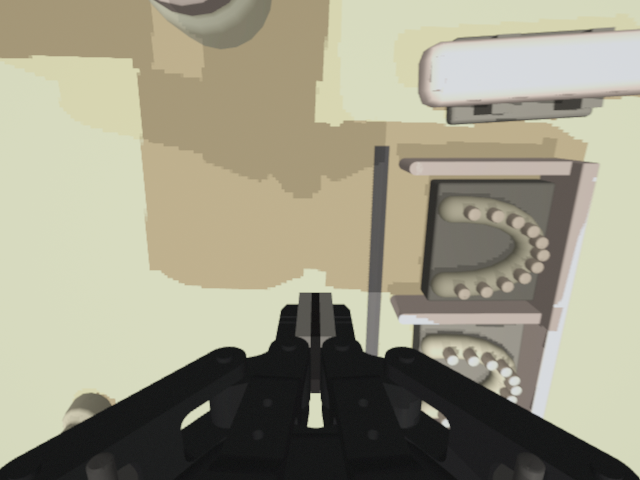

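Call:
send_rows:
  targets:
    - [-0.8,0,0,0,0,0,0]
    - [-1.9,0,0,0,0,0,0]
    - [-3.0,0.2,0,0,0,0,0]
    - [-4.0,0.6,0,0,0,0,0]
    - [-4.2,0.97,0,0,0,0,0]

```text
time_s: 18.02
position: [0.5834, -0.1227, 0.0763]
tool_rot: [[-0.023, 1.0, -0.001], [1.0, 0.023, -0.0], [-0.0, -0.001, -1.0]]
ft_force: [0.3, 0.9, 0.3]
grip_width: 0.0001
```

Call:
send_rows:
  targets:
    - [0,0,0,0,0,0,0]
    - [0,0,0,0,0,0,0]

```text
time_s: 18.27
position: [0.5823, -0.1186, 0.0766]
tool_rot: [[-0.027, 1.0, -0.001], [1.0, 0.027, 0.001], [0.001, -0.001, -1.0]]
ft_force: [-0.2, -0.5, -0.6]
grip_width: -0.0002
```

Run:
```python
from h import *
tgt(*r2w(-72,-106),.013,1.53);s=status.observe();print(w2r(s['position']))
```

```text
row [0.002, 0.008, 1.271] [-0.01, -0.005, 0.004] now 18.275 [ 0.5823 -0.1186  0.0766] yaw 1.57 q [-22.9  32.4  77.4   0.   70.4 -24.5] f [-0.2 -0.5 -0.6] w -0.0002157265353151101
[ -72.3053235  -106.16127456]
```

Lower beside the knob, then push towards +y.

Call:
send_rows:
  targets:
    - [0,0,0.4,0,0,0,0]
    - [0,0,0.8,0,0,0,0]
    - [0,0,1.15,0,0,0,0]
    - [0,0,1.2,0,0,0,0]

```text
time_s: 18.77
position: [0.582, -0.1183, 0.0163]
tool_rot: [[-0.028, 1.0, -0.002], [1.0, 0.028, 0.001], [0.001, -0.002, -1.0]]
ft_force: [-0.2, 0.1, 0.3]
grip_width: 0.0
```

Run:
```python
from h import *
s,im,d=grab('scene');P=cloud('scene',d)
cv2.imwrite('pics/scene16z.png',cv2.convertScaleAbs(cv2.resize(im[200:380,220:460,::-1],(800,600),interpolation=cv2.INTER_CUBIC),alpha=1.6,beta=10))
tgt(*r2w(-72,83),.0155,1.53);s=status.observe();print(w2r(s['position']))
```

```text
row [3.784, 0.006, 0.028] [-0.009, -0.004, 0.006] now 18.825 [ 0.5824 -0.1186  0.0168] yaw 1.58 q [-22.9  36.5  81.   -0.   62.6 -24.5] f [ 0.4  0.3 -0.5] w -0.00010705264479103273
[ -72.14638169 -106.1766145 ]
```

View pics/scene16z.png

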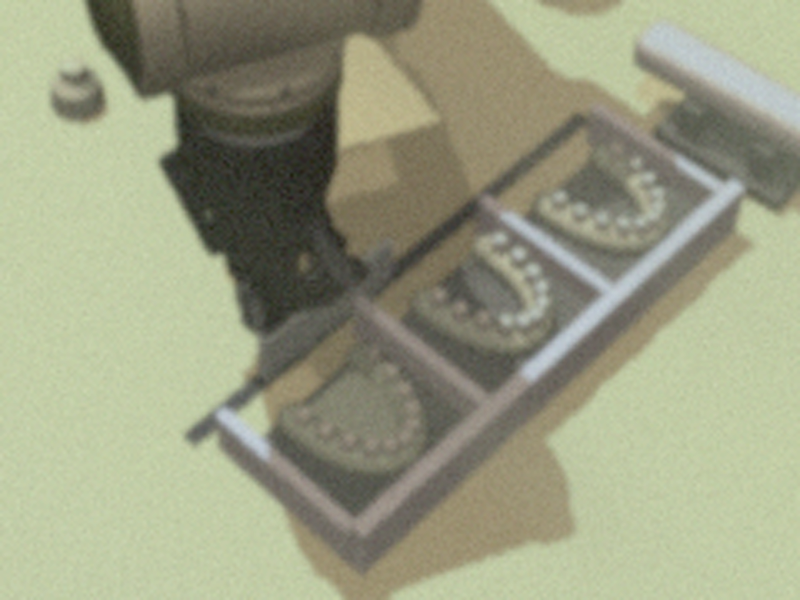

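Call:
send_rows:
  targets:
    - [0.25,0,0,0,0,0,0]
    - [0.45,0,0,0,0,0,0]
    - [0.6,0,0,0,0,0,0]
    - [0.8,0,0,0,0,0,0]
    - [1.1,0,0,0,0,0,0]

```text
time_s: 19.45
position: [0.5817, -0.064, 0.0173]
tool_rot: [[-0.026, 1.0, 0.001], [1.0, 0.026, -0.0], [-0.0, 0.001, -1.0]]
ft_force: [0.7, -1.1, 1.2]
grip_width: 0.0
```

Call:
send_rows:
  targets:
    - [0.3,0,0,0,0,0,0]
    - [0.6,0,0,0,0,0,0]
    - [0.9,0,0,0,0,0,0]
    - [1.2,0,0,0,0,0,0]
    - [1.5,0,0,0,0,0,0]

```text
time_s: 20.08
position: [0.5796, 0.0116, 0.0171]
tool_rot: [[-0.027, 1.0, 0.0], [1.0, 0.027, -0.0], [-0.0, 0.0, -1.0]]
ft_force: [0.9, -1.7, 0.9]
grip_width: -0.0
```

Call:
send_rows:
  targets:
    - [0.2,0,0,0,0,0,0]
    - [0.4,0,0,0,0,0,0]
    - [0.6,0,0,0,0,0,0]
    - [0.75,0,0,0,0,0,0]
    - [0.75,0,0,0,0,0,0]

```text
time_s: 20.7
position: [0.5783, 0.0487, 0.0169]
tool_rot: [[-0.027, 1.0, -0.001], [1.0, 0.027, 0.0], [0.0, -0.001, -1.0]]
ft_force: [0.3, 0.5, -0.2]
grip_width: 0.0001
```

```bash
cat > kn.py <<'E'
from h import *
s=status.observe();print(w2r(s['position']),s['position'])
for c in ('side','scene','wrist'):
    s,im,d=grab(c,c+'17.png');P=cloud(c,d,s);r=w2r(P); z=P[...,2]*1000;X,Y=r[...,0],r[...,1]
    m=(z>28)&(z<37)&(abs(X+72)<7)&(Y>-60)&(Y<200)
    if m.sum()>5: print(c,'panel',m.sum(),np.percentile(Y[m],[0,1,99,100]).round(1),'x',np.median(X[m]).round(1))
    m=(z>40)&(z<84)&(abs(X+72)<14)&(Y>-10)&(Y<180); 
    if m.sum()>5: print(c,'knob+finger',m.sum(),np.percentile(Y[m],[0,1,99,100]).round(1), 'top',np.percentile(Y[m&(z>76)],[0,2,98,100]).round(1) if (m&(z>76)).any() else '')
    for y0 in (51,153):
        m=(X>-45)&(X<25)&(abs(Y-y0)<12)&(z>26.5)&(z<33)
        if m.sum()>5: print(c,'div',y0,m.sum(),np.percentile(Y[m],[1,50,99]).round(1))
E
python3 kn.py
```

```text
[-71.79173713  61.15034027] [0.57830112 0.04871167 0.01694457]
side panel 97 [ 26.3  26.9 126.6 127.5] x -74.6
side knob+finger 278 [46.1 46.6 79.  80. ] top [46.7 47.1 64.7 68. ]
side div 51 130 [45.6 51.  57.1]
side div 153 100 [147.6 152.1 159.3]
scene panel 93 [ 30.   30.1 114.9 118.6] x -69.2
scene knob+finger 135 [47.4 47.5 85.8 86.2] top [47.7 48.  54.4 54.9]
scene div 51 146 [46.6 50.7 56.4]
scene div 153 129 [148.2 152.9 158.7]
wrist panel 1355 [ 88.6  89.4 131.2 131.5] x -73.0
wrist knob+finger 4720 [67.1 67.6 89.8 90.2] top [67.2 67.9 89.5 90.1]
wrist div 51 2650 [49.4 54.6 58.1]
wrist div 153 3782 [151.5 155.4 159.5]
```

View pics/wrist17.png

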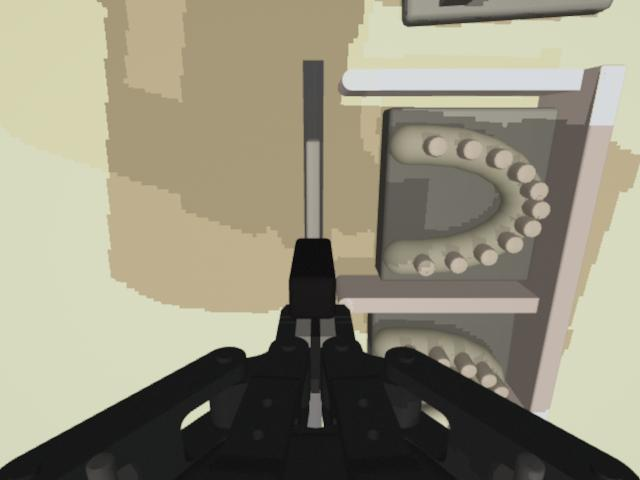

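Call:
send_rows:
  targets:
    - [0.1,0,0,0,0,0,0]
    - [0.25,0,0,0,0,0,0]
    - [0.4,0,0,0,0,0,0]
    - [0.4,0,0,0,0,0,0]

```text
time_s: 21.35
position: [0.578, 0.0689, 0.0171]
tool_rot: [[-0.028, 1.0, -0.0], [1.0, 0.028, 0.0], [0.0, 0.0, -1.0]]
ft_force: [0.3, -0.3, 0.9]
grip_width: -0.0004
```

```bash
python3 kn.py
```

```text
[-71.58523689  81.32497154] [0.57796888 0.06888463 0.01712712]
side panel 95 [ 48.2  48.3 142.5 145.5] x -74.8
side knob+finger 275 [65.8 66.9 97.3 98.8] top [66.6 67.5 84.9 85.9]
side div 51 133 [45.9 50.8 57. ]
side div 153 107 [147.6 151.7 160.9]
scene panel 98 [ 49.4  49.9 138.8 140.6] x -68.9
scene knob+finger 146 [ 67.   67.3 106.  109.2] top [67.5 68.1 81.3 81.9]
scene div 51 148 [46.6 51.3 56.8]
scene div 153 128 [148.1 152.8 158.1]
wrist panel 1353 [108.3 109.5 151.  151.4] x -72.8
wrist knob+finger 4682 [ 87.2  87.9 109.8 110.2] top [ 87.4  88.1 109.6 110.2]
wrist div 51 2471 [49.5 54.9 58.3]
wrist div 153 3280 [151.7 155.8 159.4]
```

View pics/wrist17.png

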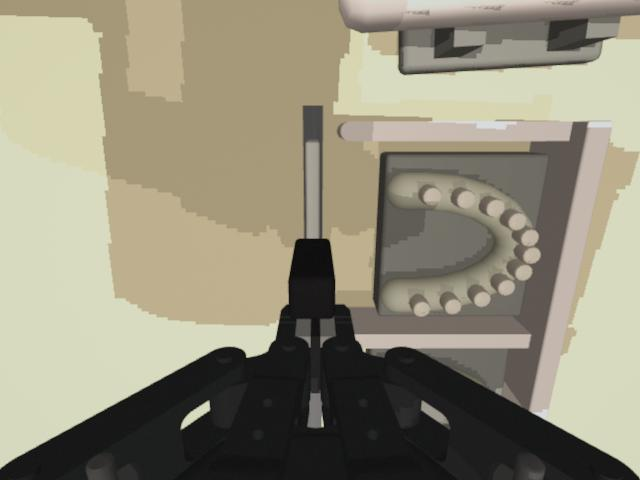

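Call:
send_rows:
  targets:
    - [0.025,0,0,0,0,0,0]
    - [0.05,0,0,0,0,0,0]
    - [0.05,0,0,0,0,0,0]

```text
time_s: 21.88
position: [0.578, 0.0704, 0.0172]
tool_rot: [[-0.027, 1.0, 0.0], [1.0, 0.027, -0.0], [-0.0, 0.0, -1.0]]
ft_force: [0.1, -1.3, -0.8]
grip_width: 0.0
```

```bash
python3 kn.py
```

```text
[-71.49654014  82.86342679] [0.57801647 0.0704249  0.01718084]
side panel 91 [ 47.5  49.  143.8 150.5] x -74.9
side knob+finger 279 [ 67.   68.6 104.5 107. ] top [68.6 68.8 81.1 85.5]
side div 51 136 [45.2 50.3 57.2]
side div 153 109 [147.4 152.1 158.5]
scene panel 99 [ 49.1  49.8 138.2 145.6] x -69.0
scene knob+finger 140 [ 68.9  69.1 106.5 107.1] top [69.5 69.8 76.9 76.9]
scene div 51 148 [46.5 51.2 56.8]
scene div 153 130 [147.8 152.9 159.3]
wrist panel 1355 [109.9 110.5 152.3 152.6] x -72.8
wrist knob+finger 4568 [ 89.5  90.  110.9 111.3] top [ 89.7  90.3 110.7 111. ]
wrist div 51 2322 [49.8 55.3 58.3]
wrist div 153 3266 [151.7 155.8 159.5]
```

Call:
send_rows:
  targets:
    - [0.025,0,0,0,0,0,0]
    - [0.025,0,0,0,0,0,0]
    - [0.025,0,0,0,0,0,0]

```text
time_s: 22.4
position: [0.578, 0.0718, 0.0171]
tool_rot: [[-0.027, 1.0, 0.0], [1.0, 0.027, 0.0], [0.0, 0.0, -1.0]]
ft_force: [-0.7, -0.9, 0.9]
grip_width: -0.0001
```

Call:
send_rows:
  targets:
    - [-0.1,0,0,0,0,0,0]
    - [-0.5,0,0,0,0,0,0]
    - [-0.9,0,-0.1,0,0,0,0]
    - [-1.2,-0.6,-0.8,0,0,0,0]
    - [-1.2,-1.4,-1.6,0,0,0,0]

```text
time_s: 23.02
position: [0.509, 0.0076, 0.0978]
tool_rot: [[-0.024, 1.0, -0.001], [1.0, 0.024, -0.0], [-0.0, -0.001, -1.0]]
ft_force: [0.1, -0.2, 1.2]
grip_width: 0.0001
```

Call:
send_rows:
  targets:
    - [0,-1.0,-0.8,0,0,0,0]
    - [0,-1.0,-1.5,0,0,0,0]
    - [0,-1.0,-1.5,0,0,0,0]

```text
time_s: 23.4
position: [0.4605, 0.0072, 0.1749]
tool_rot: [[-0.025, 1.0, 0.006], [1.0, 0.025, -0.002], [-0.002, 0.006, -1.0]]
ft_force: [-0.5, -0.5, -0.7]
grip_width: -0.0001
```

```bash
python3 kn.py;  python3 - <<'E'
from h import *
for c in ('side','scene'):
    s,im,d=grab(c,c+'19.png');P=cloud(c,d,s);r=w2r(P); z=P[...,2]*1000;X,Y=r[...,0],r[...,1]
    m=(z>60)&(z<84)&(abs(X+72)<15)&(abs(Y-102)<20); print(c,'knob',m.sum(),r[m].min(0),r[m].max(0))
    cv2.imwrite(f'pics/{c}19z.png',cv2.convertScaleAbs(cv2.resize(im[150:350,260:500,::-1],(720,600),interpolation=cv2.INTER_CUBIC),alpha=1.6,beta=10))
    for l in ('jar','die','parked_a'):
        for rr in vision.masks_of(c,l)[:2]: 
            q=P[np.array(rr['pixels'])&(d>0)]; print(c,l,round(rr['p'],2),np.median(q,0).round(3))
E
```

```text
[-190.64273862   22.81961511] [0.46051594 0.00722125 0.1749333 ]
side panel 91 [ 50.5  50.8 150.  152.6] x -74.8
side knob+finger 264 [ 90.2  91.9 108.8 110.8] top [ 92.3  92.5 108.9 110.8]
side div 51 138 [45.9 50.5 56.9]
side div 153 123 [146.2 152.1 159.2]
scene panel 137 [ 50.2  51.3 150.8 151.4] x -69.4
scene knob+finger 195 [ 92.6  92.9 108.7 109.2] top [ 92.6  93.1 108.7 109.2]
scene div 51 148 [46.3 50.9 56.8]
scene div 153 122 [148.4 153.3 158.9]
wrist panel 1083 [ 54.4  55.3 153.  153.7] x -74.4
wrist knob+finger 1003 [ 96.1  96.3 111.6 112.1] top [ 96.4  96.4 111.5 111.7]
wrist div 51 808 [50.1 54.4 57.9]
wrist div 153 1065 [151.7 155.5 159.4]
side knob 153 [-81.86036303  91.4940678 ] [-66.10600132 110.64952147]
side jar 0.76 [0.468 0.216 0.046]
side jar 0.47 [ 0.643 -0.119  0.03 ]
side die 0.81 [ 0.35  -0.076  0.018]
side parked_a 0.9 [ 0.644 -0.12   0.03 ]
side parked_a 0.82 [ 0.64  -0.011  0.029]
scene knob 118 [-78.25482262  92.73088916] [-61.47915147 109.54376678]
scene jar 0.78 [0.484 0.224 0.05 ]
scene die 0.48 [ 0.358 -0.071  0.017]
scene parked_a 0.88 [ 0.657 -0.118  0.029]
scene parked_a 0.61 [ 0.652 -0.013  0.024]
```

View pics/scene19z.png

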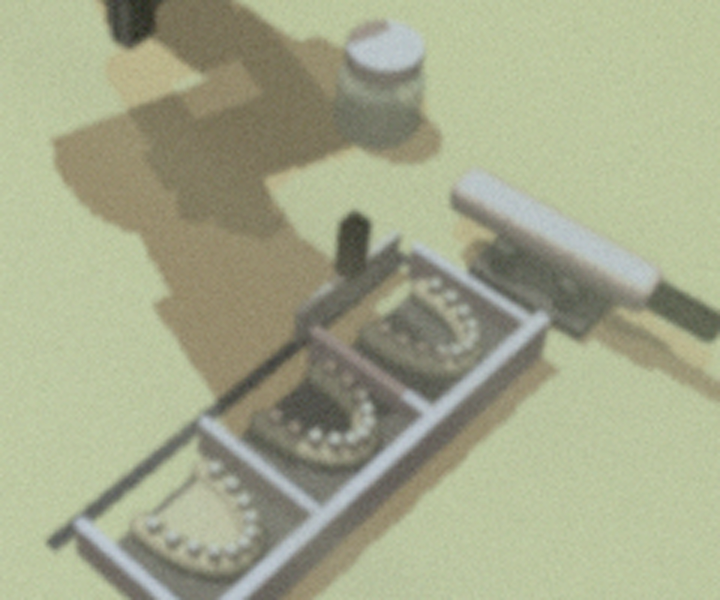

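View pics/wrist17.png

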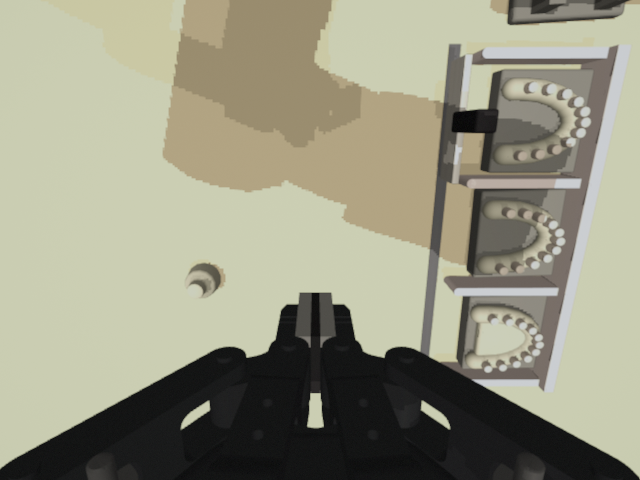

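View pics/side19.png

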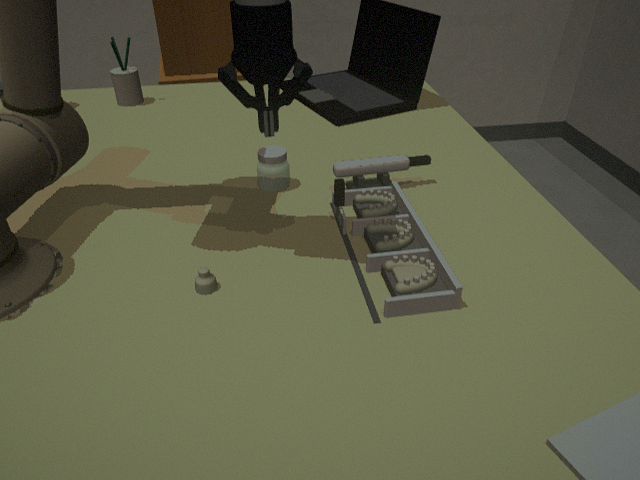

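Run:
```python
from h import *
s=status.observe(); print(s['time_s'],s['qvel'].round(2)); print(env.close_job())
```

```text
23.95 [ 0.05 -0.24 -0.23  0.    0.08  0.03]
the job is handed in; nothing more can be done
None
```

The model is parked fully home in the free left bay (rack y = +102 mm), with the dust shutter slid in front of it. I handed the job in at about 24 s. No verdict comes back, so the results below are my own checks.

**How it went:**
- **Shutter:** it started at about y = -61 mm, already clear of the free bay, so it did not need moving aside.
- **Model:** I gripped it by its base at about 25 N and dragged it flat along the bench at constant height into the mouth of the bay. I then released it and pushed it in with closed fingers.
- **Home position:** at the back wall the push force rose to about 11 N and the fingers stopped moving. The wrist camera then put the model at x = -0.8, y = 101.8 mm, within 0.1° of square to the rack.
- **Closing:** I pushed the shutter across by its knob and backed the arm well clear.

**Last checks:**
- **Shutter position:** the three cameras put its centre at 101 to 102 mm, against a target of 102. The wrist value is after taking off about 2.5 mm of offset seen on the dividers.
- **Other things:** the jar, die and both parked models read within 3 mm of where they started. The wand showed no visible change; I did not re-measure it.

**What disagreed:**
- **Finger length:** the fingertips sit about 35 mm behind the stated TCP (about 48 mm with the gripper open, where 13 mm was stated). All three cameras showed this, and a careful contact-free descent agreed, so I allowed for it in every move.
- **Camera offsets:** the cameras differed from each other by 2 to 3 mm, and by up to about 7 mm on the partly hidden parked model.

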